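Clamp the press plate in the cam dock

ROBOT

A 7-joint arm with a two-finger parallel gripper is mounted at the origin on the work surface. World frame = base frame: x ahead of the robot, y to its left, z up, the work surface at z = 0. Lengths are in m, angles in rad, forces in N, time in s.
With the tool pointing down it reaches from about 0.35 to 0.9 m from the base axis. Payload 8.1 kg.
Tool frame: the origin (TCP) lies midway between the tips of the shut fingers; the grasp point (between the pads) lies 19 mm behind it; z points along the fingers, y is the direction in which the jaws open and shut (so a half turn about z gives the same grasp; the last joint's range is limited). The gripper opens to 85 mm and grips with 20 to 120 N. Pads are 22 mm wide; open, the fingers measure 114 mm over their backs; the gripper's body (76 mm by 85 mm) begins 54 mm behind the grasp point. The pads swing forward as they close: fully open they stand 13 mm farther back than shut.
Start: joints at [1.011, 0.434, 0.025, 1.573, -0.012, 1.134, -0.075], TCP at [0.276, -0.561, 0.231] pointing down, gripper open.
Joint ranges: [-2.62, 2.62], [-0.44, 2.09], [-1.27, 1.32], [0.08, 2.57], [-1.32, 4.46], [0.12, 2], [-2.74, 2.74]. Speed limits (rad/s): [2.22, 2.22, 3.01, 3.01, 3.14, 3.14, 3.14].

INTERFACE

Orientations are given as a 3x3 rotation matrix whose columns are the frame's x, y, z axes.
In Python, from workcell import ctrl, optics gives the robot as it stands. The module is installed in compiled form; this text tells all that it offers.
- The arm moves only by the tool servo_tool, never from a script. Its argument "increments" is a list of rows, each an object with "translation": the shift along the world's x, y, z in mm, a list of three; "dr": the turn, a rotation vector about the world's x, y, z in rad, a list of three; "jaw": the finger opening in mm, from 0 to 85.4. In form: [{"translation": [dx, dy, dz], "dr": [rx, ry, rz], "jaw": jaw}, ...]. A call has 1 to 8 rows; each row shifts and turns the commanded pose from where the row before left it; what a row does not reach is not made up. A row lasts 1/8 s, in which the tool goes at most 62.5 mm and 10.7 degrees, less where a joint would pass 70% of its speed; a pose out of reach is approached as far as the arm can. A call with a gripper value outside its range is refused whole. The fingers move at their own pace and stop on an object; "grip_force" is the grip in N (left out, the last holds). Time passes only in rows, so rows that do not move let the fingers close. It gives the time, the measured TCP pose, the force and the opening at its end, in the units of the state.
- ctrl.get_state(): the state, without advancing time (a new reading comes with each control period).
- optics.read_camera(name): name is "scene" or "top" or "wrist"; returns a dict with "color" (420x560x3 uint8, red, green, blue), "depth" (420x560 float32, m along the optical axis (not along the pixel's ray), 0 where there is no reading), "fx", "fy", "cx", "cy" (pixels), "k1" (the pictures are not rectified: a ray, as slopes to the right and down, at radius r is drawn at 1 + k1 r^2 times it, then the intrinsics apply), "R" (3x3) and "t" (3): a world point X has camera coordinates R X + t; the wrist camera has in their place "hand_eye" (4x4, takes a point from camera to tool coordinates, whose origin is the TCP and whose axes are the flange's). Camera axes: x right, y down, z forward; pixel columns grow to the right and rows downward; lengths in m; the calibration is good to about 2 mm. A picture is of the moment at which its call begins: read the wrist's pose just before it.
- ctrl.close_job(): hands the job in, once; it reports no verdict.
The state is a dict: "clock": time; "joint_positions": joint angles; "qvel": joint speeds; "joint_efforts": joint torques, N m; "tcp_pos": TCP position; "ee_rot": TCP orientation; "force": force on the tool from outside, world axes, zero at the start; "torque": the same for the moment, N m; "gripper_width": opening from 0.0 (shut) to 1.0 (fully open).
Only numpy, scipy, OpenCV 4.12 (cv2) and the standard library are available. Lean on these libraries where they do the work, as an engineer would, in place of code of your own. Each camera call takes 0.05 s, during which the arm holds its last target.

TASK

Clamp the loose press plate in the bench dock: open the jaw with the winged knob, lay the plate flat in the bed, grip rib up, with its end up to the end stop, then turn the knob back until the jaw pinches the plate firmly and squarely against the fence. Then let go. Do not lean on the thin sheet guard beside the knob, and leave everything else on the table where it is.

Things in the scene. Friction and masses are not known exactly. Their poses are not given: they have to be found in the camera images.
- dock: bench clamping dock, fixed: dark steel base 200 (x) x 202 (y) x 12 mm thick, origin under its middle, z up. In order from +y to -y: steel fence (inner face at y +79 mm, 16 thick, 150 long), bed for the plate, sliding jaw, winged knob, upright sheet guard. The bed is open at its -x end; at the +x end is the end stop (face at x +75 mm, y +13 to +79 mm). Fence and stop tops are 30 mm above the table.
- dock_bed (a point): point on top of the dock's base (12 mm above the table; dock frame x 0, y +39 mm) where the middle of the press plate's underside lies when the plate is against both the fence and the end stop; axes as the dock's.
- jaw: sliding jaw, 130 (x) x 20 (y) x 18 mm tall, top 30 mm above the table; origin in the lower edge of its pressing face, midway along; its y points to the fence. The face stands between dock y +4.7 mm (shut: 74.3 mm from the fence) and -15 mm (open: 94 mm). Only the knob moves it, both ways, through a spiral cam.
- knob (a joint): winged knob on a vertical axis: 0 = fully shut, 2.9 rad = fully open; grows turning anticlockwise seen from above. Gap from jaw to fence in mm = 74.3 + 6.8 x value: the 80 mm plate is pinched at about 0.84. Starts between 0 and 0.6, too narrow for the plate. Stays where it is left; friction 0.10 N m, up to 0.3 N m while pinching.
- knob_grip (a point): on the knob's axis at the middle of its wings, 57 mm above the table (dock frame x 0, y -43 mm). The black wings are one flat web, 72 mm tip to tip along this point's x, 10 mm thick along its y, 40 to 74 mm above the table; below them a 22 mm hub. At joint 0 its x is along the dock's x; it turns with the knob. Wing tips pass 8 mm from the guard.
- guard: thin upright aluminium sheet guard beside the knob, 120 mm (x) x 3 mm, top 80 mm above the table; its inner face is 44 mm from the knob's axis; origin at its foot, middle, 12 mm above the table. Fixed, but must not be leaned on.
- plate_center (a point): loose press plate, about 0.45 kg: aluminium, 150 mm (x) x 80 mm (y) x 14 mm thick, with a black upright grip rib along the middle of its back, 90 mm (x) x 16 mm (y) x 46 mm tall; 60 mm tall in all. The point is its centre, 30 mm above its underside; z up, x along the rib. The same either way round. Starts flat on the table, rib up.
- spray: spray bottle, bystander: plain white round bottle with grey cap, 52 mm across, 150 tall, origin under its base
- jar: jar, bystander: grey jar with black lid, 60 mm across, 85 tall, origin under its base
- tape: tape roll, bystander: roll of paper tape lying flat, 90 mm across, 25 tall, origin under its middle
- mug: mug, bystander: white mug, 76 mm across, 90 tall, handle to its +y, origin under its base
- driver: screwdriver, bystander: screwdriver 190 mm long lying along its x, about 30 mm thick at most, origin under its middle
- carton: carton, bystander: closed cardboard carton 100 x 70 x 55 mm (x, y, z), origin under its middle
- partsbin: parts bin, bystander: open grey plastic bin 130 x 90 x 50 mm (x, y, z), origin under its middle
Mind the look-alikes: they are no part of the job. Leave any green or turquoise look-alike of the part that bears plate_center alone.

How it is judged:
On the way:
1. the plate lies flat in the dock's bed between fence and jaw (z of plate_center in the frame of dock_bed between 0.0265 and 0.0335 m and x of plate_center in the frame of dock_bed between -0.04 and 0.004 m and y of plate_center in the frame of dock_bed between -0.016 and 0.004 m and angle between the x axis of plate_center and the x axis of dock_bed, either way round below 0.2 rad and angle between plate_center's own z axis and vertical below 0.05 rad), for 0.1 s.
At the end, for the whole second after the job is handed in: the press plate lies flat in the bed, rib up, against the fence (within 3 mm and 0.04 rad), its end within 9 mm of the end stop, and the jaw, held by the knob alone, presses on it with more than 2.5 N; the knob is at rest (z of plate_center in the frame of dock_bed between 0.0265 and 0.0335 m and x of plate_center in the frame of dock_bed between -0.009 and 0.004 m and y of plate_center in the frame of dock_bed between -0.003 and 0.003 m and angle between the x axis of plate_center and the x axis of dock_bed, either way round below 0.04 rad and angle between plate_center's own z axis and vertical below 0.05 rad and contact force between jaw and plate above 2.5 N and velocity of joint knob between -0.05 and 0.05 rad/s); the robot touches nothing.
It fails at once if the robot or the plate leans on the sheet guard (more than 15 N) (contact force between any of the arm, the fingers, plate and guard above 15 N).
It fails at once if a bystander is moved more than 30 mm (distance of any of spray, jar, tape, mug, driver, carton, partsbin from where it was at the start of the episode above 0.03 m).
It fails at once if a bystander is tipped over (angle between any of spray, jar, tape, mug, carton, partsbin's own z axis and vertical above 0.5 rad).
It also fails if it takes over 72 s, if anything falls off the work surface, if the arm or the gripper's body presses on something with over 40 N, if the wrist force passes 120 N, or if a joint passes its speed limit or range.

## Working session

There is one attempt and no reset: what is moved stays moved. The work goes in short steps, Python scripts to look and compute and a tool call to move; the robot and the scene stay as the last step left them, time stands still between calls to the robot, and variables do not carry over. Pictures are saved under pics/ and viewed, and the job is handed in when it is done.

Besides the shell and the picture viewer there is one more tool, called by a JSON object that holds its "fn" and its "kwargs", one argument or row to a line. servo_tool: Moves the arm, as the interface text tells. Its arguments: {"type":"object","properties":{"increments":{"type":"array","items":{"type":"object","properties":{"translation":{"type":"array","items":{"type":"number"}},"dr":{"type":"array","items":{"type":"number"}},"jaw":{"type":"number"}}}},"grip_force":{"type":"number"}},"required":["increments"]}

```bash
mkdir -p pics; cat > h.py <<'E'
import numpy as np, cv2
from workcell import ctrl, optics
def grab(n):
    s=ctrl.get_state(); c=optics.read_camera(n); 
    if n=='wrist':
        T=np.eye(4);T[:3,:3]=np.array(s['ee_rot']);T[:3,3]=s['tcp_pos']
        M=T@np.array(c['hand_eye']); c['R']=M[:3,:3].T; c['t']=-M[:3,:3].T@M[:3,3]
    c['R']=np.array(c['R']);c['t']=np.array(c['t']).ravel()
    return c
def rays(c,uv):
    uv=np.asarray(uv,float).reshape(-1,2)
    d=(uv-[c['cx'],c['cy']])/[c['fx'],c['fy']]
    x=d.copy()
    for _ in range(20):
        r2=(x**2).sum(1,keepdims=True); x=d/(1+c['k1']*r2)
    return np.c_[x,np.ones(len(x))]
def plane(c,uv,z):
    d=rays(c,uv)@c['R']; o=-c['R'].T@c['t']
    return o+d*((z-o[2])/d[:,2])[:,None]
def proj(c,X):
    X=np.asarray(X,float).reshape(-1,3)@c['R'].T+c['t']; x=X[:,:2]/X[:,2:]
    r2=(x**2).sum(1,keepdims=True); return x*(1+c['k1']*r2)*[c['fx'],c['fy']]+[c['cx'],c['cy']]
def cloud(c):
    h,w=c['depth'].shape; u,v=np.meshgrid(np.arange(w),np.arange(h))
    r=rays(c,np.c_[u.ravel(),v.ravel()])*c['depth'].reshape(-1,1)
    return ((r-c['t'])@c['R']).reshape(h,w,3)
def save(n,im): cv2.imwrite('pics/'+n+'.png',im[...,::-1])
E
python3 - <<'E'
from h import *
for n in ['scene','top','wrist']:
    c=grab(n); save(n+'0',c['color']); print(n,c['fx'],c['k1'],-c['R'].T@c['t'],c['R'][2])
s=ctrl.get_state(); print(s['clock'],s['tcp_pos'],s['ee_rot'],s['force'],s['gripper_width'])
E
```

```text
scene 392.79777907666227 -0.055747029113887535 [ 1.1583007  -0.6594213   0.72228081] [-0.55735356  0.59589939 -0.57815303]
top 446.58467597799887 -0.029164351812936667 [0.44324581 0.00626503 1.16814377] [ 0.09328194  0.01801972 -0.99547665]
wrist 296.14445475006596 -0.0176170351074069 [ 0.34787742 -0.52503429  0.37263054] [-0.28659937 -0.13940294 -0.94785422]
0.15 [ 0.27546079 -0.56060959  0.23071036] [[ 8.97511645e-01  4.40990331e-01 -6.11760332e-04]
 [ 4.40990744e-01 -8.97511073e-01  1.01848728e-03]
 [-9.99186308e-05 -1.18388484e-03 -9.99999294e-01]] [ 0.3077345   0.43921927 -0.33784827] 0.9996896390322496
```

View pics/top0.png

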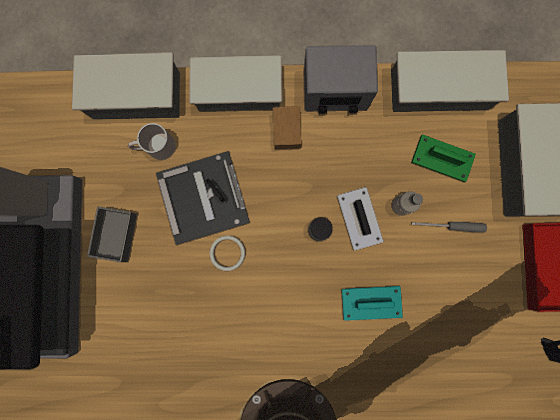

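View pics/scene0.png

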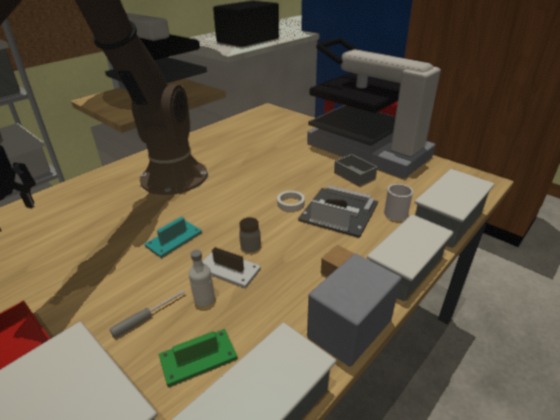

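View pics/wrist0.png

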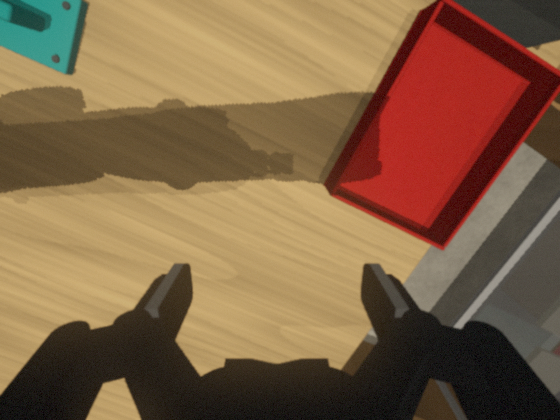

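Three plate-like things show in the top view: green (443,157), aluminium with a black rib (360,218) and turquoise (372,303). The aluminium one fits the description. The dock is at (203,197). I'll check enlarged crops next.

```bash
python3 - <<'E'
from h import *
c=grab('top'); im=c['color']
a=im[130:265,140:275]; b=im[160:270,310:420]
a=cv2.resize(a,(540,540),interpolation=cv2.INTER_CUBIC)
b=cv2.resize(b,(250,250),interpolation=cv2.INTER_CUBIC)
o=np.zeros((540,790,3),np.uint8);o[:,:540]=a;o[:250,540:]=b
save('crop0',o)
P=cloud(c)
for uv in [(203,197),(360,218),(350,240),(170,210),(233,180),(214,188)]:
    print(uv,P[uv[1],uv[0]])
# scene crop
c=grab('scene'); save('crop1',cv2.resize(c['color'][170:240,290:400],(770,490),interpolation=cv2.INTER_CUBIC))
E
```

```text
(203, 197) [0.5922768  0.21232402 0.02681728]
(360, 218) [ 0.52942414 -0.18483299  0.05999285]
(350, 240) [ 0.47651437 -0.16510322  0.01561555]
(170, 210) [0.55938179 0.2970033  0.03057094]
(233, 180) [0.63776618 0.13593288 0.0130341 ]
(214, 188) [0.60832391 0.17656743 0.0731688 ]
```

View pics/crop0.png

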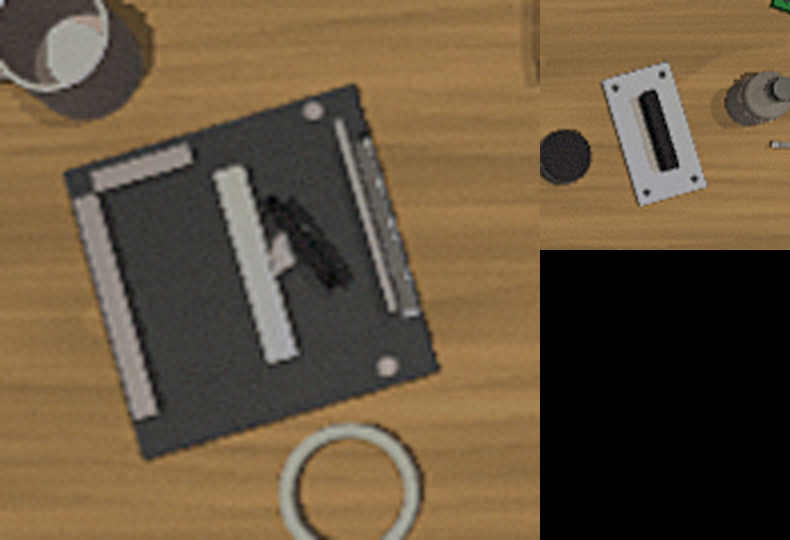

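View pics/crop1.png

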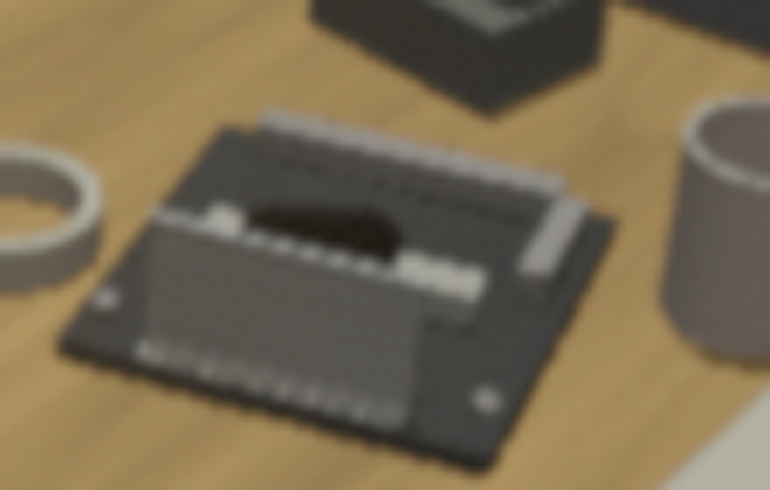

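```bash
python3 - <<'E'
from h import *
c=grab('top'); im=c['color']; hsv=cv2.cvtColor(im,cv2.COLOR_RGB2HSV)
# dock: low saturation region near
def hull(mask,roi):
    m=np.zeros_like(mask); x0,y0,x1,y1=roi; m[y0:y1,x0:x1]=mask[y0:y1,x0:x1]
    m=cv2.morphologyEx(m,cv2.MORPH_OPEN,np.ones((3,3),np.uint8))
    cs,_=cv2.findContours(m,cv2.RETR_EXTERNAL,cv2.CHAIN_APPROX_NONE)
    return max(cs,key=cv2.contourArea)
sat=((hsv[...,1]<70)).astype(np.uint8)*255
k=hull(sat,(150,145,255,250)); 
X=plane(c,k.reshape(-1,2),0.012)
r=cv2.minAreaRect((X[:,:2]*1000).astype(np.float32)); print('dock',r, cv2.boxPoints(r))
k2=hull(sat,(335,180,385,255))
X=plane(c,k2.reshape(-1,2),0.014); r=cv2.minAreaRect((X[:,:2]*1000).astype(np.float32)); print('plate',r)
o=im.copy(); cv2.drawContours(o,[k,k2],-1,(255,0,0),1); save('cont',cv2.resize(o[130:270,140:400],(780,420)))
# jaw/knob via depth
P=cloud(c)
m=(P[...,2]>0.055)&(P[...,2]<0.085)&(im.max(2)<60); m[:145]=0;m[250:]=0;m[:,:150]=0;m[:,255:]=0
pts=P[m]; print(len(pts), pts.mean(0)); 
q=plane(c,np.argwhere(m)[:,::-1],0.074); rr=cv2.minAreaRect((q[:,:2]*1000).astype(np.float32)); print('knob',rr,cv2.boxPoints(rr))
m=(P[...,2]>0.05)&(P[...,2]<0.07); m[:180]=0;m[255:]=0;m[:,:335]=0;m[:,385:]=0
q=plane(c,np.argwhere(m)[:,::-1],0.060); rr=cv2.minAreaRect((q[:,:2]*1000).astype(np.float32)); print('rib',rr)
E
```

```text
dock ((593.8666381835938, 217.46578979492188), (198.23460388183594, 201.78448486328125), 16.11026954650879) [[470.64545 286.89218]
 [526.638    93.03189]
 [717.0878  148.0394 ]
 [661.0953  341.8997 ]]
plate ((532.7025146484375, -191.9753875732422), (150.1225128173828, 80.9007339477539), 15.067129135131836)
123 [0.60765883 0.18013183 0.0708816 ]
knob ((658.7674560546875, 215.10317993164062), (247.92372131347656, 75.29997253417969), 54.703250885009766) [[556.41205 135.68378]
 [617.8697   92.17458]
 [761.12286 294.52258]
 [699.6652  338.03177]]
rib ((531.3250732421875, -190.57186889648438), (89.57915496826172, 17.618112564086914), 15.290911674499512)
```

View pics/cont.png

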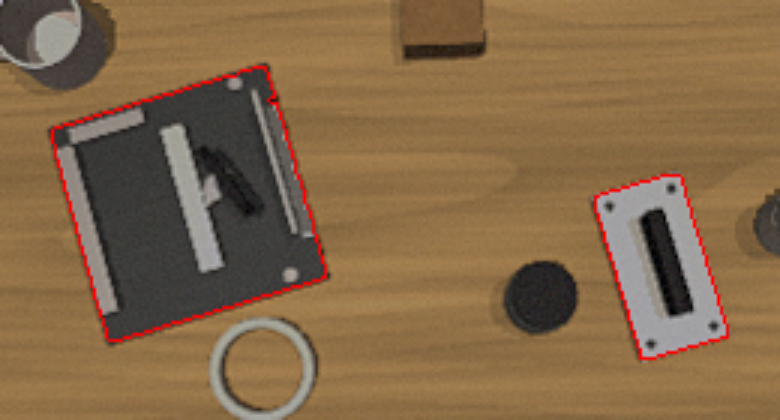

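{"fn": "servo_tool", "kwargs": {
  "increments": [
    {"translation": [21,46,2],"dr": [0,0,0.017],"jaw": 42},
    {"translation": [21,46,2],"dr": [0,0,0.017],"jaw": 42},
    {"translation": [21,46,2],"dr": [0,0,0.017],"jaw": 42},
    {"translation": [21,46,2],"dr": [0,0,0.017],"jaw": 42},
    {"translation": [21,46,2],"dr": [0,0,0.017],"jaw": 42},
    {"translation": [21,46,2],"dr": [0,0,0.017],"jaw": 42},
    {"translation": [21,46,2],"dr": [0,0,0.017],"jaw": 42},
    {"translation": [21,46,2],"dr": [0,0,0.017],"jaw": 42}
  ],
  "grip_force": 60
}}

```text
clock: 1.3
tcp_pos: [0.4441, -0.1914, 0.2476]
ee_rot: [[0.829, 0.559, 0.0], [0.559, -0.829, -0.0], [0.0, 0.001, -1.0]]
force: [0.6, -0.1, -0.3]
gripper_width: 0.491
```

{"fn": "servo_tool", "kwargs": {
  "increments": [
    {"translation": [20,46,0],"dr": [0,0,0.017],"jaw": 42},
    {"translation": [20,46,0],"dr": [0,0,0.017],"jaw": 42},
    {"translation": [20,46,0],"dr": [0,0,0.017],"jaw": 42},
    {"translation": [20,46,0],"dr": [0,0,0.017],"jaw": 42},
    {"translation": [20,46,0],"dr": [0,0,0.017],"jaw": 42},
    {"translation": [20,46,0],"dr": [0,0,0.017],"jaw": 42},
    {"translation": [20,46,0],"dr": [0,0,0.017],"jaw": 42},
    {"translation": [20,46,0],"dr": [0,0,0.017],"jaw": 42}
  ]
}}

```text
clock: 2.3
tcp_pos: [0.6042, 0.1764, 0.2473]
ee_rot: [[0.746, 0.666, 0.0], [0.666, -0.746, -0.0], [-0.0, 0.0, -1.0]]
force: [1.0, 0.7, 0.0]
gripper_width: 0.496
```

```bash
python3 - <<'E'
from h import *
s=ctrl.get_state(); R=np.array(s['ee_rot']); print(s['clock'],s['tcp_pos'],np.arctan2(R[1,0],R[0,0]),s['gripper_width'],np.round(s['joint_positions'],2))
c=grab('wrist'); save('w1',c['color'])
E
```

```text
2.3 [0.60424615 0.17638193 0.24727692] 0.7288536696703339 0.49612862949816067 [-0.12  0.46 -0.37  1.51  0.17  1.2  -1.36]
```

View pics/w1.png

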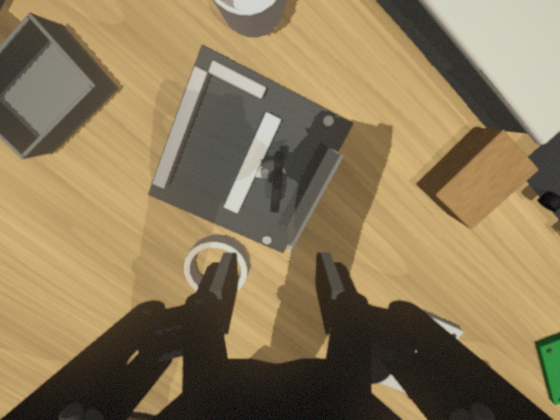

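The wrist view shows the knob's black wing at about (277,180). The jaw runs (270,117) to (232,210), the fence is on the left at (180,128), and the stop is at (237,80).

```bash
cat > knob.py <<'E'
from h import *
def dock(c,im):
    hsv=cv2.cvtColor(im,cv2.COLOR_RGB2HSV)
c=grab('wrist'); im=c['color']; P=cloud(c)
K=np.array([.606,.176])
z=P[...,2]; d=np.hypot(P[...,0]-K[0],P[...,1]-K[1])
m=(im.max(2)<50)&(z>.036)&(z<.085)&(d<.042)
m=m.astype(np.uint8); n,l,st,ce=cv2.connectedComponentsWithStats(m); i=1+np.argmax(st[1:,4]); m=(l==i)
uv=np.argwhere(m)[:,::-1]
zt=np.percentile(z[m],85); print('n',m.sum(),'z',np.percentile(z[m],[5,50,90]))
top=m&(z>.068); q=P[top][:,:2]*1000
r=cv2.minAreaRect(q.astype(np.float32)); v=np.linalg.eigh(np.cov(q.T))[1][:,1]; print('top rect',r,'yaw',np.degrees(np.arctan2(v[1],v[0])),'mean',q.mean(0))
o=im.copy(); o[top]=[255,0,0]
x,y=np.clip(uv.mean(0).astype(int),70,[490,350]); save('kn',cv2.resize(o[y-70:y+70,x-70:x+70],(560,560),interpolation=cv2.INTER_NEAREST))
E
python3 knob.py
python3 - <<'E'
from h import *
c=grab('wrist'); im=c['color']; P=cloud(c)
# dock base
hsv=cv2.cvtColor(im,cv2.COLOR_RGB2HSV)
z=P[...,2]; d=np.hypot(P[...,0]-.594,P[...,1]-.2175)
m=((z>.008)&(z<.016)&(d<.16)&(im.max(2)<110)).astype(np.uint8)
q=P[m>0][:,:2]*1000; r=cv2.minAreaRect(q.astype(np.float32)); print('base depth',r)
# fence/stop/jaw tops at 30
m=((z>.024)&(z<.036)&(d<.14)&(im.min(2)>95)).astype(np.uint8)
n,l,st,ce=cv2.connectedComponentsWithStats(m)
for i in range(1,n):
    if st[i,4]>60:
        uv=np.argwhere(l==i)[:,::-1]; q=plane(c,uv,.03)[:,:2]*1000; print(st[i,4],cv2.minAreaRect(q.astype(np.float32)), np.median(z[l==i]))
E
```

```text
n 250 z [0.05968818 0.07045053 0.07206265]
top rect ((614.0853881835938, 183.2925567626953), (32.31205749511719, 9.746516227722168), 35.38881301879883) yaw -143.70910700948966 mean [614.92103617 184.44079016]
base depth ((620.0692138671875, 223.79510498046875), (256.8387145996094, 200.61517333984375), 15.955729484558105)
2525 ((586.9691162109375, 296.74847412109375), (72.33782958984375, 180.46717834472656), 82.39138793945312) 0.029320442749212406
1862 ((595.6259765625, 202.24822998046875), (129.53204345703125, 35.05802536010742), 16.0447998046875) 0.02943233330559717
203 ((480.0011291503906, 165.0663299560547), (17.596275329589844, 63.41630554199219), 24.04163932800293) 0.024792845718014087
```

View pics/kn.png

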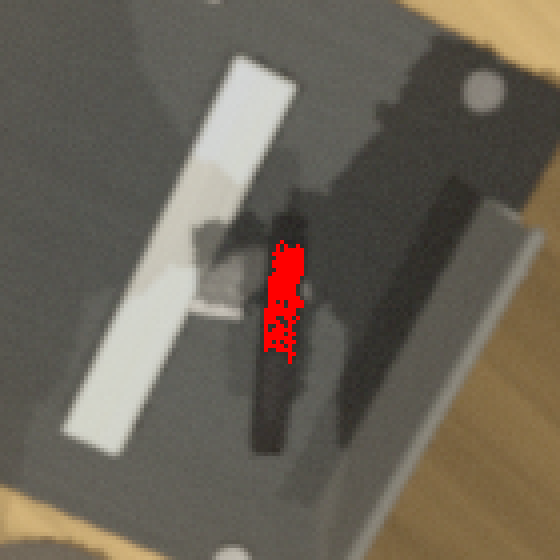

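```bash
cat > knob2.py <<'E'
from h import *
import sys
def knob(K=(.606,.176),name='kn2',zlo=.06):
    c=grab('wrist'); im=c['color']; P=cloud(c); z=P[...,2]
    d=np.hypot(P[...,0]-K[0],P[...,1]-K[1])
    m=((im.max(2)<75)&(z>zlo)&(z<.085)&(d<.05)).astype(np.uint8)
    n,l,st,ce=cv2.connectedComponentsWithStats(m); i=1+np.argmax(st[1:,4]); m=(l==i)
    uv=np.argwhere(m)[:,::-1]
    q=plane(c,uv,.072)[:,:2]*1000; r=cv2.minAreaRect(q.astype(np.float32)); v=np.linalg.eigh(np.cov(q.T))[1][:,1]
    print('rect',r,'yaw',np.degrees(np.arctan2(v[1],v[0]))%180,'zmed',np.median(z[m]))
    o=im.copy(); o[m,0]=255
    x,y=np.clip(uv.mean(0).astype(int),70,[490,350]); save(name,cv2.resize(o[y-70:y+70,x-70:x+70],(560,560),interpolation=cv2.INTER_NEAREST)); print(x-70,y-70)
if __name__=='__main__': knob(name=sys.argv[1])
E
python3 knob2.py kn2
```

```text
rect ((605.424072265625, 177.1149139404297), (66.41588592529297, 9.939310073852539), 36.809356689453125) yaw 36.8378760378273 zmed 0.07084264120572697
209 112
```

View pics/kn2.png

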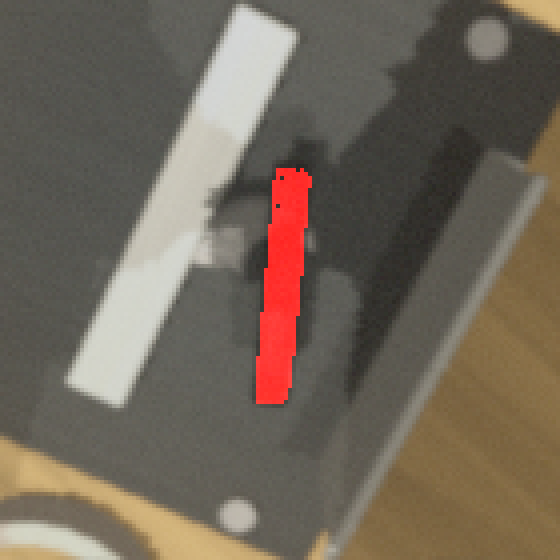

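{"fn": "servo_tool", "kwargs": {
  "increments": [
    {"translation": [1.3,0.5,-50],"dr": [0,0,-0.087],"jaw": 42},
    {"translation": [0,0,-50],"dr": [0,0,0],"jaw": 42},
    {"translation": [0,0,-50],"dr": [0,0,0],"jaw": 42},
    {"translation": [0,0,-30],"dr": [0,0,0],"jaw": 42},
    {"translation": [0,0,-22],"dr": [0,0,0],"jaw": 42},
    {"translation": [0,0,0],"dr": [0,0,0],"jaw": 42}
  ]
}}

```text
clock: 3.25
tcp_pos: [0.6038, 0.1732, 0.0439]
ee_rot: [[0.802, 0.597, -0.003], [0.597, -0.802, -0.002], [-0.004, -0.0, -1.0]]
force: [-0.4, -0.5, 0.5]
gripper_width: 0.493
```

```bash
python3 - <<'E'
from h import *
s=ctrl.get_state(); R=np.array(s['ee_rot']); print(s['clock'],s['tcp_pos'],np.arctan2(R[1,0],R[0,0]),s['torque'])
c=grab('wrist'); save('w2',c['color'])
E
```

```text
3.25 [0.60381659 0.17318951 0.04391685] 0.639779772852097 [-0.01588894 -0.00579291  0.02007649]
```

View pics/w2.png

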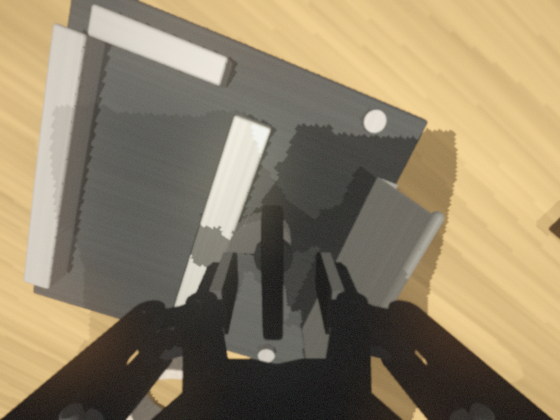

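{"fn": "servo_tool", "kwargs": {
  "increments": [
    {"translation": [1.7,3.6,1],"dr": [0,0,0],"jaw": 42},
    {"translation": [0,0,0],"dr": [0,0,0],"jaw": 42},
    {"translation": [0,0,0],"dr": [0,0,0],"jaw": 42}
  ]
}}

```text
clock: 3.68
tcp_pos: [0.607, 0.1793, 0.0471]
ee_rot: [[0.801, 0.599, 0.001], [0.599, -0.801, 0.0], [0.001, 0.0, -1.0]]
force: [0.2, -0.5, 0.2]
gripper_width: 0.494
```

{"fn": "servo_tool", "kwargs": {
  "increments": [
    {"translation": [-1.5,-2.4,-1],"dr": [0,0,0],"jaw": 42},
    {"translation": [0,0,0],"dr": [0,0,0],"jaw": 30},
    {"translation": [0,0,0],"dr": [0,0,0],"jaw": 4},
    {"translation": [0,0,0],"dr": [0,0,0],"jaw": 4},
    {"translation": [0,0,0],"dr": [0,0,0],"jaw": 4},
    {"translation": [0,0,0],"dr": [0,0,0],"jaw": 4}
  ],
  "grip_force": 50
}}

```text
clock: 4.42
tcp_pos: [0.6052, 0.1767, 0.0454]
ee_rot: [[0.801, 0.599, 0.0], [0.599, -0.801, -0.0], [-0.0, 0.0, -1.0]]
force: [-1.0, -1.8, 3.3]
gripper_width: 0.107
```

```bash
python3 - <<'E'
from h import *
s=ctrl.get_state(); R=np.array(s['ee_rot']); print(s['clock'],s['tcp_pos'],np.arctan2(R[1,0],R[0,0]),s['force'],s['torque'],s['gripper_width']*85.4)
c=grab('wrist'); save('w3',c['color'])
E
```

```text
4.425 [0.60519248 0.17668332 0.04543096] 0.6416488878314024 [-0.9651973  -1.8472799   3.26310405] [-0.19137788  0.20628123  0.0154494 ] 9.156360576411009
```

View pics/w3.png

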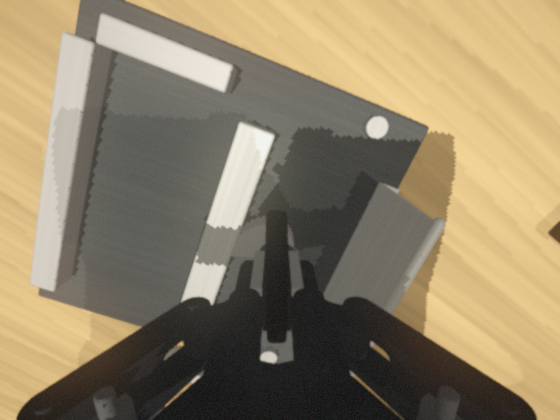

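{"fn": "servo_tool", "kwargs": {
  "increments": [
    {"translation": [0,0,0],"dr": [0,0,0.1],"jaw": 4},
    {"translation": [0,0,0],"dr": [0,0,0.15],"jaw": 4},
    {"translation": [0,0,0],"dr": [0,0,0.15],"jaw": 4},
    {"translation": [0,0,0],"dr": [0,0,0.15],"jaw": 4},
    {"translation": [0,0,0],"dr": [0,0,0.15],"jaw": 4},
    {"translation": [0,0,0],"dr": [0,0,0.15],"jaw": 4},
    {"translation": [0,0,0],"dr": [0,0,0.1],"jaw": 4},
    {"translation": [0,0,0],"dr": [0,0,0],"jaw": 4}
  ]
}}

```text
clock: 5.48
tcp_pos: [0.6041, 0.1772, 0.0454]
ee_rot: [[-0.023, 1.0, -0.002], [1.0, 0.023, 0.0], [0.0, -0.002, -1.0]]
force: [-4.8, -1.3, 5.6]
gripper_width: 0.106
```

```bash
python3 - <<'E'
from h import *
s=ctrl.get_state(); R=np.array(s['ee_rot']); print(s['clock'],s['tcp_pos'],np.arctan2(R[1,0],R[0,0]),s['force'],s['torque'],s['gripper_width']*85.4,np.round(s['joint_positions'],2))
c=grab('wrist'); save('w4',c['color'])
E
```

```text
5.475 [0.60410964 0.17718102 0.04539095] 1.5938153269352717 [-4.77384664 -1.27094828  5.59119337] [-0.1564754   0.94067382  0.09382158] 9.042860613846145 [-0.01  0.71 -0.55  1.71  0.46  0.86 -0.74]
```

View pics/w4.png

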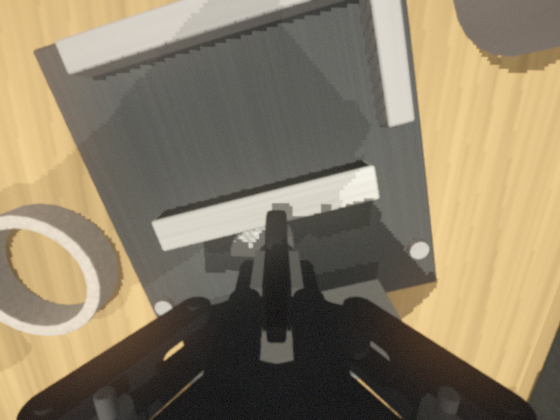

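The knob turns with the tool; the jaw has moved away from the fence. I'll keep turning.

{"fn": "servo_tool", "kwargs": {
  "increments": [
    {"translation": [0,0,0],"dr": [0,0,0.18],"jaw": 4},
    {"translation": [0,0,0],"dr": [0,0,0.18],"jaw": 4},
    {"translation": [0,0,0],"dr": [0,0,0.18],"jaw": 4},
    {"translation": [0,0,0],"dr": [0,0,0.18],"jaw": 4},
    {"translation": [0,0,0],"dr": [0,0,0.18],"jaw": 4},
    {"translation": [0,0,0],"dr": [0,0,0.18],"jaw": 4},
    {"translation": [0,0,0],"dr": [0,0,0.17],"jaw": 4},
    {"translation": [0,0,0],"dr": [0,0,0.1],"jaw": 4}
  ]
}}

```text
clock: 6.52
tcp_pos: [0.6029, 0.1761, 0.0453]
ee_rot: [[-0.981, 0.194, -0.004], [0.194, 0.981, -0.002], [0.003, -0.003, -1.0]]
force: [-11.3, -4.9, 11.4]
gripper_width: 0.105
```

```bash
python3 - <<'E'
from h import *
s=ctrl.get_state(); R=np.array(s['ee_rot']); print(s['clock'],s['tcp_pos'],np.arctan2(R[1,0],R[0,0]),s['force'],s['torque'],s['gripper_width']*85.4,np.round(s['joint_positions'],2))
c=grab('wrist'); save('w5',c['color'])
E
```

```text
6.525 [0.60287505 0.17613517 0.04534608] 2.9462516359436575 [-11.3318331   -4.87744134  11.383769  ] [-0.87404771  2.0348942  -0.10433115] 8.98689492802037 [ 0.17  0.81 -0.87  1.69  0.72  0.99  0.41]
```

View pics/w5.png

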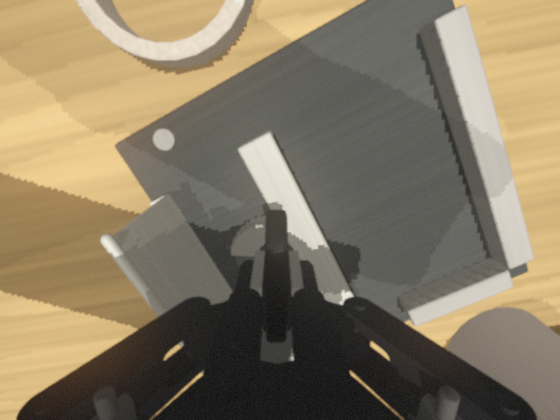

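{"fn": "servo_tool", "kwargs": {
  "increments": [
    {"translation": [0,0,0],"dr": [0,0,0],"jaw": 32},
    {"translation": [0,0,0],"dr": [0,0,0],"jaw": 32},
    {"translation": [0,0,0],"dr": [0,0,0],"jaw": 32},
    {"translation": [0,0,40],"dr": [0,0,0],"jaw": 32},
    {"translation": [0,0,60],"dr": [0,0,0],"jaw": 32},
    {"translation": [-20,40,40],"dr": [0,0,-0.15],"jaw": 50},
    {"translation": [-10,10,20],"dr": [0,0,-0.15],"jaw": 50},
    {"translation": [0,0,0],"dr": [0,0,0],"jaw": 50}
  ]
}}

```text
clock: 7.58
tcp_pos: [0.5751, 0.2288, 0.2074]
ee_rot: [[-0.879, 0.477, 0.004], [0.477, 0.879, 0.001], [-0.003, 0.003, -1.0]]
force: [0.3, -1.2, -0.2]
gripper_width: 0.59
```

```bash
python3 - <<'E'
from h import *
s=ctrl.get_state(); R=np.array(s['ee_rot']); print(s['clock'],s['tcp_pos'],np.arctan2(R[1,0],R[0,0]),s['force'],s['torque'],np.round(s['qvel'],3))
c=grab('wrist'); save('w6',c['color']); c=grab('top'); save('t6',cv2.resize(c['color'][130:270,140:400],(780,420)))
E
```

```text
7.575 [0.57509494 0.22879425 0.20742171] 2.6446927068558628 [ 0.27155977 -1.21781861 -0.23285079] [ 0.0477522  -0.00035244  0.04018423] [ 0.029  0.05   0.04   0.025  0.037 -0.006  0.079]
```

View pics/w6.png

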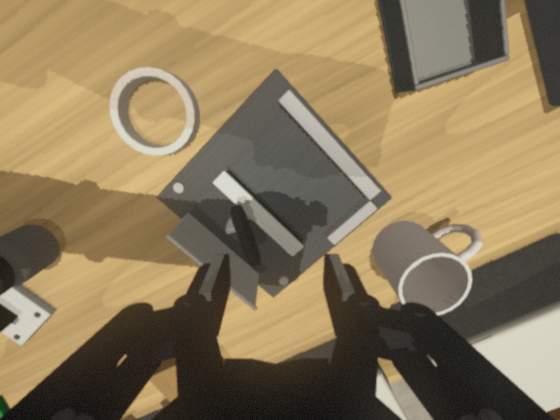

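View pics/t6.png

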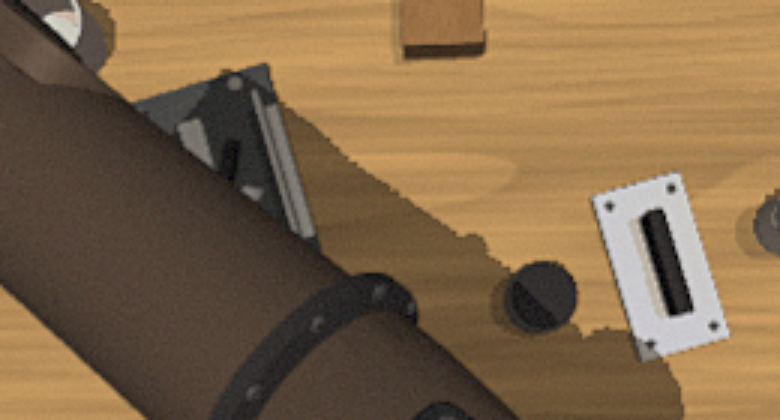

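```bash
cat > dock.py <<'E'
from h import *
c=grab('wrist'); im=c['color']; P=cloud(c); z=P[...,2]
th=np.radians(16.0); ex=np.array([np.cos(th),np.sin(th)]); ey=np.array([-ex[1],ex[0]]); o=np.array([.594,.2175])
d=(P[...,:2]-o); X=d@ex*1000; Y=d@ey*1000
def rect(name,m):
    m=m.astype(np.uint8); n,l,st,_=cv2.connectedComponentsWithStats(m); m=l==1+np.argmax(st[1:,4])
    uv=np.argwhere(m)[:,::-1]; q=plane(c,uv,.03)[:,:2]-o; q=np.c_[q@ex,q@ey]*1000
    print(name,m.sum(),cv2.minAreaRect(q.astype(np.float32)),'pct x',np.percentile(q[:,0],[1,99]),'y',np.percentile(q[:,1],[2,50,98])); im2[m]=[255,0,0]
im2=im.copy()
top=(z>.025)&(z<.035)
rect('fence',top&(Y>68)&(Y<105)&(abs(X)<74))
rect('stop',top&(X>65)&(X<105)&(Y>5)&(Y<72))
rect('jaw',top&(abs(X)<75)&(Y>-45)&(Y<15))
save('dk',im2)
E
python3 dock.py
```

```text
fence 2103 ((-1.5148391723632812, 86.99099731445312), (144.95053100585938, 16.060903549194336), 0.005863684229552746) pct x [-72.64397752  69.13107199] y [79.28679152 87.07946457 94.69244749]
stop 628 ((77.02287292480469, 42.80284881591797), (58.28056335449219, 15.845852851867676), 89.774658203125) pct x [69.71878472 84.83544221] y [14.52140363 43.40061972 70.9915816 ]
jaw 1970 ((-3.6452484130859375, -23.681297302246094), (129.22723388671875, 24.365915298461914), 0.10765115916728973) pct x [-66.87553387  59.32279749] y [-32.52931115 -22.12453998 -12.12082693]
```

View pics/dk.png

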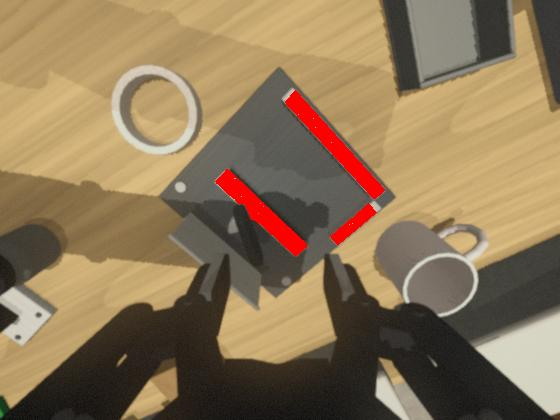

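```bash
python3 dock.py; python3 -c "
from h import *
s=ctrl.get_state();print(s['clock'],s['tcp_pos'],np.round(s['qvel'],3))"
```

```text
fence 2104 ((-1.3795623779296875, 87.00444030761719), (16.007715225219727, 144.7105712890625), 89.98165130615234) pct x [-72.85559973  69.15628206] y [79.35266177 87.05651157 94.69087028]
stop 626 ((76.93673706054688, 42.87828826904297), (57.635009765625, 16.042579650878906), 89.92504119873047) pct x [69.7180664  84.80721389] y [14.92862299 43.65908966 70.67875271]
jaw 1979 ((-3.6485671997070312, -23.788692474365234), (129.0590057373047, 24.65064239501953), 0.016885312274098396) pct x [-67.25986322  59.28783833] y [-32.5548297  -22.12702204 -12.17633977]
7.775 [0.57549475 0.22504183 0.20367719] [ 0.003  0.003 -0.003 -0.001 -0.006  0.001 -0.01 ]
```

{"fn": "servo_tool", "kwargs": {
  "increments": [
    {"translation": [-3,-20,8],"dr": [0,0,-0.17],"jaw": 50},
    {"translation": [-3,-30,8],"dr": [0,0,-0.17],"jaw": 50},
    {"translation": [-3,-30,8],"dr": [0,0,-0.17],"jaw": 50},
    {"translation": [-3,-30,4],"dr": [0,0,-0.17],"jaw": 50},
    {"translation": [-3,-30,0],"dr": [0,0,-0.17],"jaw": 50},
    {"translation": [-3,-30,0],"dr": [0,0,-0.17],"jaw": 50},
    {"translation": [-3,-30,0],"dr": [0,0,-0.17],"jaw": 50},
    {"translation": [-3,-30,0],"dr": [0,0,-0.17],"jaw": 50}
  ]
}}

```text
clock: 8.78
tcp_pos: [0.5507, -0.0055, 0.232]
ee_rot: [[0.29, 0.957, -0.002], [0.957, -0.29, -0.0], [-0.001, -0.002, -1.0]]
force: [0.2, -0.2, -0.2]
gripper_width: 0.586
```

{"fn": "servo_tool", "kwargs": {
  "increments": [
    {"translation": [-3,-30,0],"dr": [0,0,-0.17],"jaw": 50},
    {"translation": [-3,-30,0],"dr": [0,0,-0.17],"jaw": 50},
    {"translation": [-3,-30,0],"dr": [0,0,-0.17],"jaw": 50},
    {"translation": [-3,-30,0],"dr": [0,0,-0.17],"jaw": 50},
    {"translation": [-3,-30,0],"dr": [0,0,-0.17],"jaw": 50},
    {"translation": [-3,-30,0],"dr": [0,0,-0.17],"jaw": 50},
    {"translation": [0,-10,0],"dr": [0,0,0],"jaw": 50},
    {"translation": [0,0,0],"dr": [0,0,0],"jaw": 50}
  ]
}}

```text
clock: 9.78
tcp_pos: [0.5329, -0.1936, 0.2325]
ee_rot: [[0.965, 0.262, -0.001], [0.262, -0.965, 0.001], [-0.001, -0.001, -1.0]]
force: [0.3, 0.1, 0.1]
gripper_width: 0.586
```

```bash
cat > plate.py <<'E'
from h import *
s=ctrl.get_state(); R=np.array(s['ee_rot']); print(s['clock'],s['tcp_pos'],'yaw',np.degrees(np.arctan2(R[1,0],R[0,0])),np.round(s['joint_positions'],2),np.abs(s['qvel']).max())
c=grab('wrist'); save('w7',c['color']); im=c['color']; P=cloud(c); z=P[...,2]
d=np.hypot(P[...,0]-.532,P[...,1]+.1915)
m=((im.max(2)<80)&(z>.052)&(z<.068)&(d<.06)).astype(np.uint8)
n,l,st,_=cv2.connectedComponentsWithStats(m); m=l==1+np.argmax(st[1:,4])
q=plane(c,np.argwhere(m)[:,::-1],.06)[:,:2]*1000; print('rib',cv2.minAreaRect(q.astype(np.float32)))
m=((im.min(2)>90)&(z>.008)&(z<.02)&(d<.1)).astype(np.uint8)
n,l,st,_=cv2.connectedComponentsWithStats(m); m=l==1+np.argmax(st[1:,4])
q=plane(c,np.argwhere(m)[:,::-1],.014)[:,:2]*1000; print('plate',cv2.minAreaRect(q.astype(np.float32)))
E
python3 plate.py
```

```text
9.775 [ 0.53291328 -0.19357781  0.23250387] yaw 15.166312610192394 [ 0.51  0.37 -0.35  1.69  0.14  1.11 -1.18] 0.02932209030963106
rib ((530.7960205078125, -194.36557006835938), (88.16165924072266, 14.097677230834961), 14.73464584350586)
plate ((530.3082885742188, -194.66053771972656), (147.27928161621094, 79.28755950927734), 15.313767433166504)
```

View pics/w7.png

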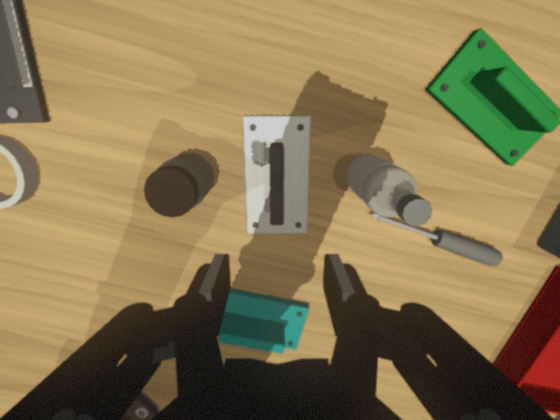

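{"fn": "servo_tool", "kwargs": {
  "increments": [
    {"translation": [-1.5,0.4,-50],"dr": [0,0,0],"jaw": 50},
    {"translation": [0,0,-50],"dr": [0,0,0],"jaw": 50},
    {"translation": [0,0,-50],"dr": [0,0,0],"jaw": 50},
    {"translation": [0,0,-30],"dr": [0,0,0],"jaw": 50},
    {"translation": [0,0,-18],"dr": [0,0,0],"jaw": 50},
    {"translation": [0,0,-7],"dr": [0,0,0],"jaw": 50},
    {"translation": [0,0,0],"dr": [0,0,0],"jaw": 50},
    {"translation": [0,0,0],"dr": [0,0,0],"jaw": 50}
  ]
}}

```text
clock: 10.82
tcp_pos: [0.5325, -0.193, 0.0295]
ee_rot: [[0.966, 0.259, 0.002], [0.259, -0.966, -0.001], [0.002, 0.001, -1.0]]
force: [0.4, 0.6, 0.0]
gripper_width: 0.585
```

```bash
python3 - <<'E'
from h import *
s=ctrl.get_state(); print(s['tcp_pos'],s['force'])
c=grab('wrist'); save('w8',c['color'])
E
```

```text
[ 0.5325094  -0.19298718  0.02946072] [0.40322667 0.59055709 0.03525352]
```

View pics/w8.png

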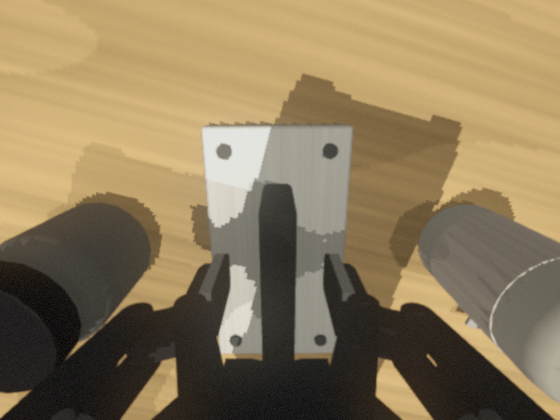

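The fingers straddle the rib, which sits at about (277,270).

{"fn": "servo_tool", "kwargs": {
  "increments": [
    {"translation": [-1,0,-2],"dr": [0,0,0],"jaw": 30},
    {"translation": [0,0,0],"dr": [0,0,0],"jaw": 8},
    {"translation": [0,0,0],"dr": [0,0,0],"jaw": 8},
    {"translation": [0,0,0],"dr": [0,0,0],"jaw": 8},
    {"translation": [0,0,0],"dr": [0,0,0],"jaw": 8},
    {"translation": [0,0,10],"dr": [0,0,0],"jaw": 8},
    {"translation": [0,0,30],"dr": [0,0,0],"jaw": 8},
    {"translation": [0,0,0],"dr": [0,0,0],"jaw": 8}
  ],
  "grip_force": 90
}}

```text
clock: 11.88
tcp_pos: [0.532, -0.193, 0.068]
ee_rot: [[0.966, 0.259, 0.003], [0.259, -0.966, -0.001], [0.003, 0.002, -1.0]]
force: [-0.2, 0.2, -6.1]
gripper_width: 0.175
```

```bash
python3 - <<'E'
from h import *
s=ctrl.get_state(); R=np.array(s['ee_rot']);print(s['clock'],s['tcp_pos'],s['force'],s['torque'],s['gripper_width']*85.4,np.degrees(np.arctan2(R[1,0],R[0,0])))
c=grab('wrist'); save('w9',c['color'])
E
```

```text
11.875 [ 0.5319738  -0.19303341  0.06803894] [-0.19815976  0.21479661 -6.13747898] [0.01042666 0.00136979 0.04573397] 14.949209210607671 14.994262105993068
```

View pics/w9.png

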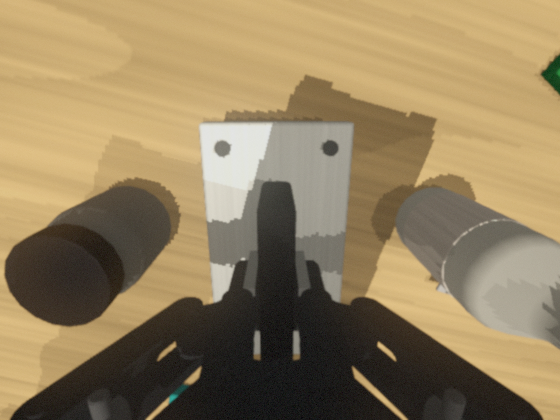

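{"fn": "servo_tool", "kwargs": {
  "increments": [
    {"translation": [0,0,45],"dr": [0,0,0],"jaw": 8},
    {"translation": [0,0,45],"dr": [0,0,0.017],"jaw": 8},
    {"translation": [4,30,15],"dr": [0,0,0],"jaw": 8},
    {"translation": [5,50,0],"dr": [0,0,0],"jaw": 8},
    {"translation": [5,55,0],"dr": [0,0,0],"jaw": 8},
    {"translation": [5,55,0],"dr": [0,0,0],"jaw": 8},
    {"translation": [5,55,0],"dr": [0,0,0],"jaw": 8},
    {"translation": [5,55,0],"dr": [0,0,0],"jaw": 8}
  ]
}}

```text
clock: 12.92
tcp_pos: [0.5589, 0.1085, 0.1698]
ee_rot: [[0.961, 0.275, -0.002], [0.275, -0.961, -0.001], [-0.002, 0.0, -1.0]]
force: [1.4, -0.7, -5.8]
gripper_width: 0.169
```

{"fn": "servo_tool", "kwargs": {
  "increments": [
    {"translation": [5,55,0],"dr": [0,0,0],"jaw": 8},
    {"translation": [5,50,0],"dr": [0,0,0],"jaw": 8},
    {"translation": [4,30,0],"dr": [0,0,0],"jaw": 8},
    {"translation": [0,3,-20],"dr": [0,0,0],"jaw": 8},
    {"translation": [0,0,-20],"dr": [0,0,0],"jaw": 8},
    {"translation": [0,0,0],"dr": [0,0,0],"jaw": 8},
    {"translation": [0,0,0],"dr": [0,0,0],"jaw": 8}
  ]
}}

```text
clock: 13.8
tcp_pos: [0.5736, 0.2451, 0.1312]
ee_rot: [[0.961, 0.275, -0.001], [0.275, -0.961, -0.0], [-0.001, 0.0, -1.0]]
force: [0.4, -0.1, -5.4]
gripper_width: 0.173
```

```bash
cat > st.py <<'E'
from h import *
import sys
s=ctrl.get_state(); R=np.array(s['ee_rot']);print(s['clock'],s['tcp_pos'],'F',np.round(s['force'],1),'T',np.round(s['torque'],2),'w',s['gripper_width']*85.4,'yaw',np.degrees(np.arctan2(R[1,0],R[0,0])),np.round(s['joint_positions'],2),np.abs(s['qvel']).max())
c=grab('wrist'); save(sys.argv[1],c['color'])
E
python3 st.py w10
```

```text
13.8 [0.57358047 0.24506644 0.13118068] F [ 0.4 -0.1 -5.4] T [ 0.03 -0.08 -0.02] w 14.786172400920718 yaw 15.963930687665131 [-0.22  0.56 -0.41  1.66  0.26  0.97 -2.01] 0.016070934317780797
```

View pics/w10.png

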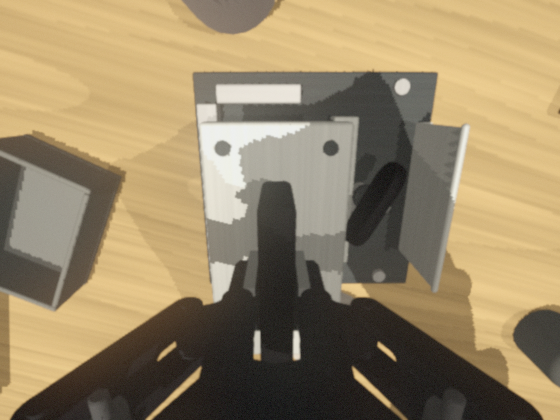

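```bash
python3 - <<'E'
from h import *
c=grab('wrist'); im=c['color']
save('w10c',cv2.resize(im[60:300,180:480],(800,640),interpolation=cv2.INTER_CUBIC)[:600])
s=ctrl.get_state(); R=np.array(s['ee_rot']); t=np.array(s['tcp_pos'])
th=np.radians(16.0); ex=np.array([np.cos(th),np.sin(th)]); ey=np.array([-ex[1],ex[0]])
def f(uv,z): 
    q=plane(c,uv,z)[:,:2]-t[:2]; return np.round(np.c_[q@ex,q@ey]*1000,1)
print('stop edge',f([(220,103),(260,103),(298,103)],.03))
print('stop back',f([(220,85),(298,85)],.03))
print('jaw inner corner',f([(333,118)],.03),'fence inner',f([(217,103),(217,115)],.03))
zt=t[2]-.028+.014
print('plate front',f([(201,123),(277,123),(353,123)],zt))
print('base far corners',f([(193,72),(437,72)],.012))
E
```

```text
stop edge [[ 83.8  43.6]
 [ 83.7  12.4]
 [ 83.7 -17.2]]
stop back [[ 96.9  42.8]
 [ 96.8 -16.9]]
jaw inner corner [[ 72.4 -45.1]] fence inner [[83.8 45.9]
 [74.9 46.5]]
plate front [[ 73.   38.1]
 [ 72.9  -0.6]
 [ 72.9 -39.2]]
base far corners [[ 108.1   67.4]
 [ 108.2 -131.4]]
```

View pics/w10c.png

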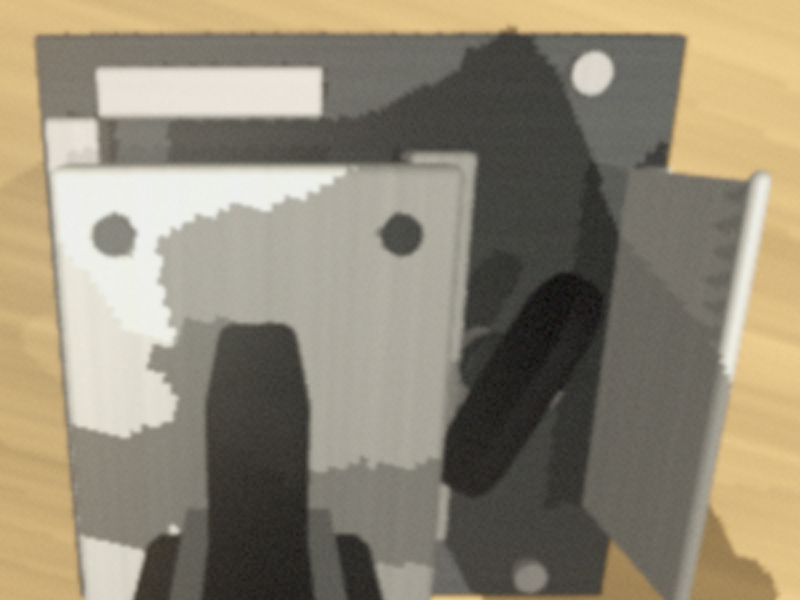

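{"fn": "servo_tool", "kwargs": {
  "increments": [
    {"translation": [3.5,2.0,-30],"dr": [0,0,0],"jaw": 8},
    {"translation": [0,0,-25],"dr": [0,0,0],"jaw": 8},
    {"translation": [0,0,-15],"dr": [0,0,0],"jaw": 8},
    {"translation": [0,0,-10],"dr": [0,0,0],"jaw": 8},
    {"translation": [0,0,-5],"dr": [0,0,0],"jaw": 8},
    {"translation": [0,0,0],"dr": [0,0,0],"jaw": 8}
  ]
}}

```text
clock: 14.65
tcp_pos: [0.5774, 0.2473, 0.0466]
ee_rot: [[0.961, 0.275, 0.0], [0.275, -0.961, 0.0], [0.0, -0.0, -1.0]]
force: [0.0, 0.4, -5.4]
gripper_width: 0.17
```

```bash
python3 st.py w11
```

```text
14.65 [0.57735942 0.24726257 0.04659148] F [ 0.   0.4 -5.4] T [-0.01  0.02 -0.04] w 14.539987680368332 yaw 15.96539355384655 [-0.24  0.67 -0.37  1.72  0.31  0.81 -2.05] 0.008249018260164238
```

View pics/w11.png

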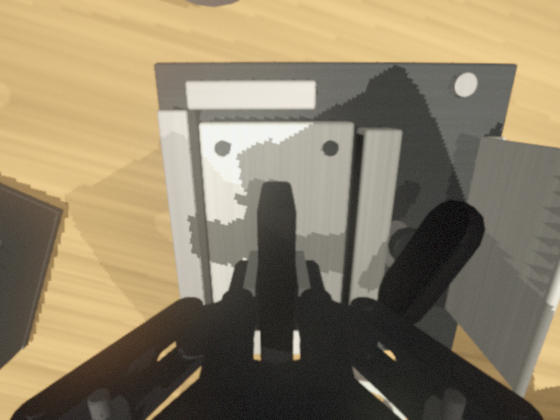

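{"fn": "servo_tool", "kwargs": {
  "increments": [
    {"translation": [0,0,-3],"dr": [0,0,0],"jaw": 8},
    {"translation": [0,0,-2],"dr": [0,0,0],"jaw": 8},
    {"translation": [0,0,-1],"dr": [0,0,0],"jaw": 8},
    {"translation": [0,0,0],"dr": [0,0,0],"jaw": 8}
  ]
}}

```text
clock: 15.2
tcp_pos: [0.5771, 0.2471, 0.0403]
ee_rot: [[0.961, 0.275, -0.0], [0.275, -0.961, -0.0], [-0.0, 0.0, -1.0]]
force: [-0.2, 0.8, -5.6]
gripper_width: 0.172
```

{"fn": "servo_tool", "kwargs": {
  "increments": [
    {"translation": [0,0,-0.8],"dr": [0,0,0],"jaw": 8},
    {"translation": [0,0,0],"dr": [0,0,0],"jaw": 8}
  ]
}}

```text
clock: 15.45
tcp_pos: [0.5771, 0.2471, 0.0395]
ee_rot: [[0.961, 0.275, -0.0], [0.275, -0.961, -0.0], [-0.0, 0.0, -1.0]]
force: [0.3, -0.0, -6.1]
gripper_width: 0.176
```

{"fn": "servo_tool", "kwargs": {
  "increments": [
    {"translation": [1.9,0.55,0],"dr": [0,0,0],"jaw": 8},
    {"translation": [1.9,0.55,-0.8],"dr": [0,0,0],"jaw": 8},
    {"translation": [0,0,0],"dr": [0,0,0],"jaw": 8}
  ]
}}

```text
clock: 15.82
tcp_pos: [0.5811, 0.2484, 0.0389]
ee_rot: [[0.961, 0.275, 0.0], [0.275, -0.961, 0.0], [0.0, 0.0, -1.0]]
force: [-0.3, -0.5, -3.6]
gripper_width: 0.174
```

{"fn": "servo_tool", "kwargs": {
  "increments": [
    {"translation": [1.4,0.4,0],"dr": [0,0,0],"jaw": 8},
    {"translation": [0.7,0.2,0],"dr": [0,0,0],"jaw": 8},
    {"translation": [0,0,0],"dr": [0,0,0],"jaw": 8}
  ]
}}

```text
clock: 16.2
tcp_pos: [0.583, 0.249, 0.0389]
ee_rot: [[0.961, 0.275, 0.0], [0.275, -0.961, 0.0], [0.0, 0.0, -1.0]]
force: [-3.1, -1.0, 0.5]
gripper_width: 0.176
```

```bash
python3 st.py w12; python3 - <<'E'
import cv2
im=cv2.imread('pics/w12.png'); cv2.imwrite('pics/w12c.png',cv2.resize(im[60:260,140:400],(780,600),interpolation=cv2.INTER_CUBIC))
E
```

```text
16.2 [0.58303604 0.24895269 0.03886891] F [-3.1 -1.   0.5] T [-0.19  0.55 -0.03] w 15.014771630748234 yaw 15.974086634868279 [-0.25  0.68 -0.37  1.71  0.32  0.81 -2.05] 0.0019189914786092318
```

View pics/w12c.png

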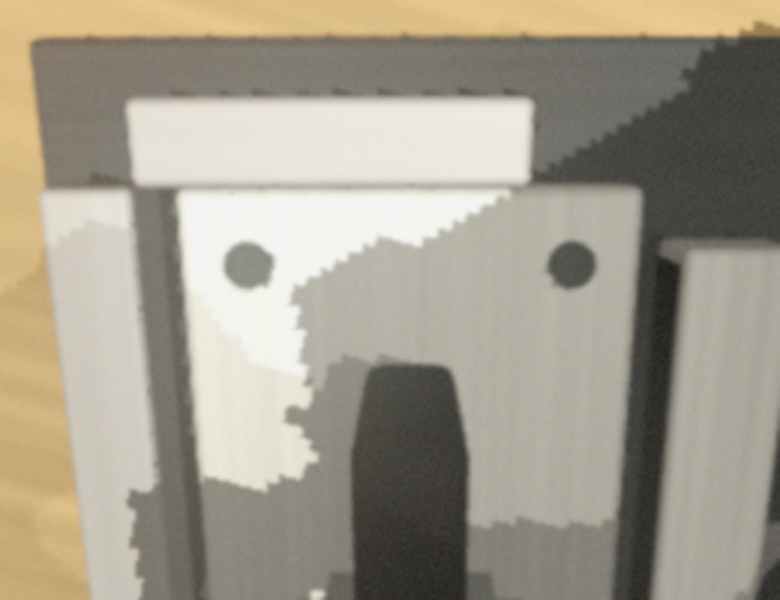

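{"fn": "servo_tool", "kwargs": {
  "increments": [
    {"translation": [-0.7,2.4,0],"dr": [0,0,0],"jaw": 8},
    {"translation": [-0.7,2.4,0],"dr": [0,0,0],"jaw": 8},
    {"translation": [-0.3,1.0,0],"dr": [0,0,0],"jaw": 8},
    {"translation": [0,0,0],"dr": [0,0,0],"jaw": 8}
  ]
}}

```text
clock: 16.75
tcp_pos: [0.5821, 0.252, 0.039]
ee_rot: [[0.962, 0.273, 0.001], [0.273, -0.962, -0.003], [-0.0, 0.003, -1.0]]
force: [-1.5, -8.2, 4.8]
gripper_width: 0.174
```

```bash
python3 st.py w13; python3 - <<'E'
import cv2
im=cv2.imread('pics/w13.png'); cv2.imwrite('pics/w13c.png',cv2.resize(im[60:260,140:400],(780,600),interpolation=cv2.INTER_CUBIC))
E
```

```text
16.75 [0.58214902 0.25195016 0.03895417] F [-1.5 -8.2  4.8] T [-1.67  0.31 -0.11] w 14.87532054875668 yaw 15.847748455401797 [-0.25  0.68 -0.36  1.71  0.32  0.81 -2.06] 0.0021140072935425646
```

View pics/w13c.png

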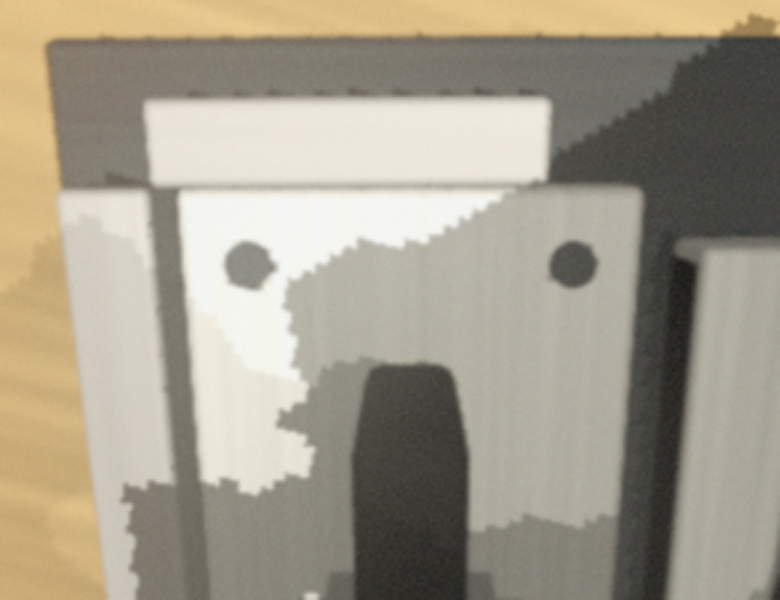

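{"fn": "servo_tool", "kwargs": {
  "increments": [
    {"translation": [0,0,0.8],"dr": [0,0,0],"jaw": 8},
    {"translation": [0,0,0],"dr": [0,0,0],"jaw": 8}
  ]
}}

```text
clock: 17.05
tcp_pos: [0.5815, 0.2547, 0.0393]
ee_rot: [[0.961, 0.275, 0.0], [0.275, -0.961, -0.0], [0.0, 0.0, -1.0]]
force: [0.7, -0.8, -5.3]
gripper_width: 0.174
```

{"fn": "servo_tool", "kwargs": {
  "increments": [
    {"translation": [-0.3,1.0,0],"dr": [0,0,0],"jaw": 8},
    {"translation": [-0.3,1.0,0],"dr": [0,0,0],"jaw": 8},
    {"translation": [0,0,0],"dr": [0,0,0],"jaw": 8}
  ]
}}

```text
clock: 17.42
tcp_pos: [0.5814, 0.2548, 0.0394]
ee_rot: [[0.962, 0.274, 0.0], [0.274, -0.962, -0.002], [-0.0, 0.003, -1.0]]
force: [1.5, -6.3, -1.8]
gripper_width: 0.179
```

```bash
python3 st.py w14; python3 - <<'E'
import cv2
im=cv2.imread('pics/w14.png'); cv2.imwrite('pics/w14c.png',cv2.resize(im[60:260,140:400],(780,600),interpolation=cv2.INTER_CUBIC))
E
```

```text
17.425 [0.58142964 0.25476495 0.03941315] F [ 1.5 -6.3 -1.8] T [-1.52 -0.33  0.08] w 15.267211559608178 yaw 15.909595567783278 [-0.26  0.68 -0.36  1.71  0.32  0.81 -2.06] 0.0022287707003175073
```

View pics/w14c.png

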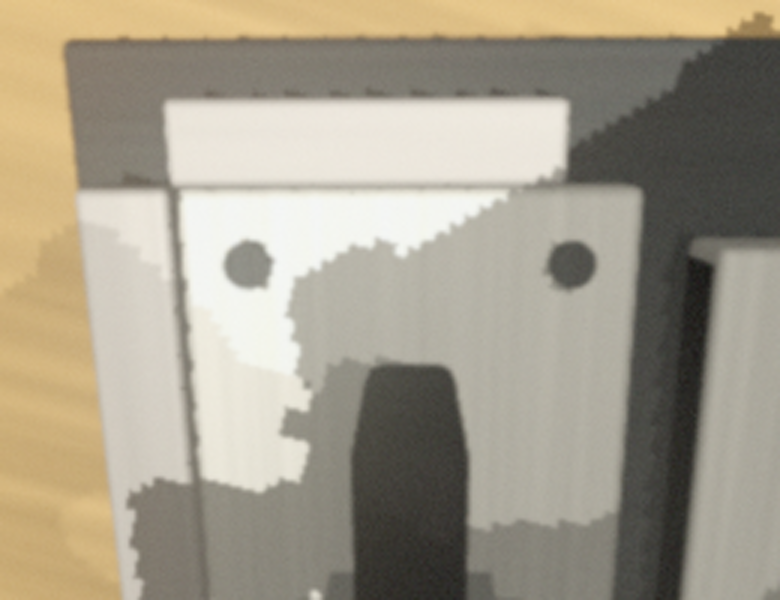

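{"fn": "servo_tool", "kwargs": {
  "increments": [
    {"translation": [0.2,-0.6,0],"dr": [0,0,0],"jaw": 30},
    {"translation": [0,0,0],"dr": [0,0,0],"jaw": 42},
    {"translation": [0,0,0],"dr": [0,0,0],"jaw": 42},
    {"translation": [0,0,0],"dr": [0,0,0],"jaw": 42},
    {"translation": [0,0,20],"dr": [0,0,0],"jaw": 42},
    {"translation": [0,0,45],"dr": [0,0,0],"jaw": 42},
    {"translation": [0,0,50],"dr": [0,0,0.1],"jaw": 42},
    {"translation": [0,0,40],"dr": [0,0,0.17],"jaw": 42}
  ]
}}

```text
clock: 18.48
tcp_pos: [0.5812, 0.2566, 0.1984]
ee_rot: [[0.851, 0.526, 0.003], [0.526, -0.851, 0.001], [0.003, 0.0, -1.0]]
force: [-0.3, -0.6, 0.1]
gripper_width: 0.488
```

```bash
python3 st.py w15
```

```text
18.475 [0.5812109  0.2566339  0.19841029] F [-0.3 -0.6  0.1] T [ 0.01  0.03 -0.03] w 41.67719726553792 yaw 31.721097861871495 [-0.18  0.53 -0.49  1.56  0.27  1.12 -1.75] 1.3604118211977894
```

View pics/w15.png

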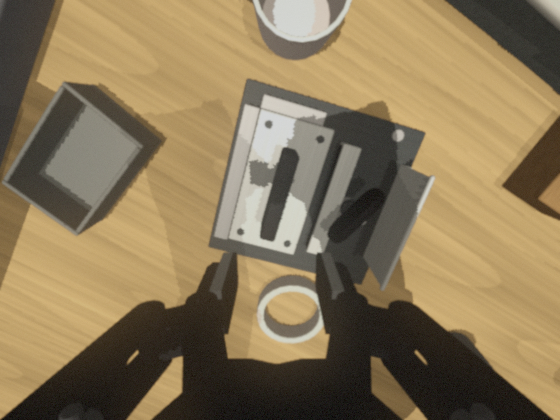

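The plate lies against the stop and fence, released. Next I turn the tool back to the knob.

{"fn": "servo_tool", "kwargs": {
  "increments": [
    {"translation": [3,-10,2],"dr": [0,0,0.17],"jaw": 42},
    {"translation": [3,-10,2],"dr": [0,0,0.17],"jaw": 42},
    {"translation": [3,-10,2],"dr": [0,0,0.17],"jaw": 42},
    {"translation": [3,-10,2],"dr": [0,0,0.17],"jaw": 42},
    {"translation": [3,-10,0],"dr": [0,0,0.17],"jaw": 42},
    {"translation": [3,-10,0],"dr": [0,0,0.17],"jaw": 42},
    {"translation": [3,-10,0],"dr": [0,0,0.17],"jaw": 42},
    {"translation": [3,-10,0],"dr": [0,0,0.17],"jaw": 42}
  ]
}}

```text
clock: 19.52
tcp_pos: [0.6052, 0.1757, 0.2038]
ee_rot: [[-0.336, 0.942, 0.001], [0.942, 0.336, -0.0], [-0.0, 0.001, -1.0]]
force: [1.1, 0.1, 0.7]
gripper_width: 0.493
```

{"fn": "servo_tool", "kwargs": {
  "increments": [
    {"translation": [0,0,0],"dr": [0,0,0.17],"jaw": 42},
    {"translation": [0,0,0],"dr": [0,0,0.17],"jaw": 42},
    {"translation": [0,0,0],"dr": [0,0,0.17],"jaw": 42},
    {"translation": [0,0,0],"dr": [0,0,0.17],"jaw": 42},
    {"translation": [0,0,0],"dr": [0,0,0.17],"jaw": 42},
    {"translation": [0,0,0],"dr": [0,0,0.17],"jaw": 42},
    {"translation": [0,0,0],"dr": [0,0,0],"jaw": 42},
    {"translation": [0,0,0],"dr": [0,0,0],"jaw": 42}
  ]
}}

```text
clock: 20.52
tcp_pos: [0.605, 0.176, 0.203]
ee_rot: [[-0.977, 0.215, 0.0], [0.215, 0.977, -0.0], [-0.0, 0.0, -1.0]]
force: [0.6, -0.4, 0.2]
gripper_width: 0.493
```

```bash
python3 st.py w16; python3 knob2.py kn3; python3 - <<'E'
import cv2,numpy as np
a=cv2.imread('pics/w16.png'); cv2.imwrite('pics/c16.png',a)
E
```

```text
20.525 [0.60503805 0.17596438 0.20304435] F [ 0.6 -0.4  0.2] T [0.03 0.01 0.01] w 42.10192295108207 yaw 167.56257737019473 [ 0.26  0.69 -1.05  1.54  0.61  1.27  0.48] 0.011430118511548822
rect ((599.7103271484375, 176.00392150878906), (9.853107452392578, 66.61640167236328), 78.95320129394531) yaw 169.89003225324092 zmed 0.07073764508272612
205 122
```

View pics/w16.png

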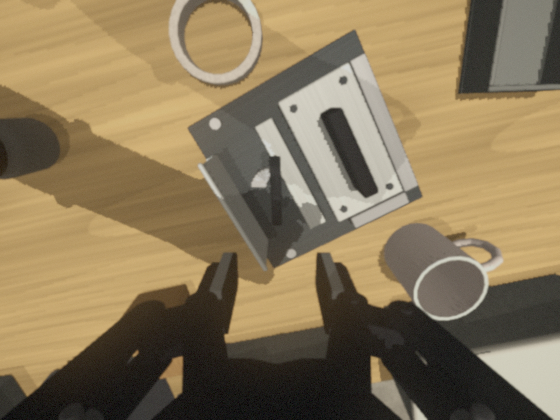

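View pics/kn3.png

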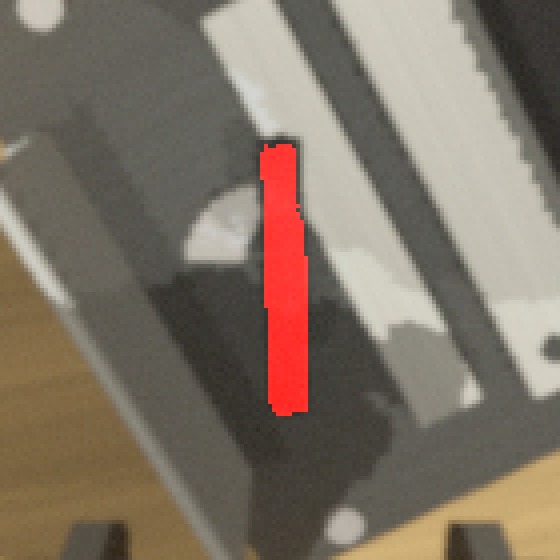

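{"fn": "servo_tool", "kwargs": {
  "increments": [
    {"translation": [-0.5,0.3,-50],"dr": [0,0,0.03],"jaw": 36},
    {"translation": [0,0,-50],"dr": [0,0,0],"jaw": 36},
    {"translation": [0,0,-30],"dr": [0,0,0],"jaw": 36},
    {"translation": [0,0,-18],"dr": [0,0,0],"jaw": 36},
    {"translation": [0,0,-10],"dr": [0,0,0],"jaw": 36},
    {"translation": [0,0,0],"dr": [0,0,0],"jaw": 36},
    {"translation": [0,0,0],"dr": [0,0,0],"jaw": 36}
  ]
}}

```text
clock: 21.5
tcp_pos: [0.6051, 0.1768, 0.0457]
ee_rot: [[-0.983, 0.182, 0.002], [0.182, 0.983, 0.001], [-0.001, 0.001, -1.0]]
force: [0.3, -0.2, 0.4]
gripper_width: 0.418
```

```bash
python3 st.py w17
```

```text
21.5 [0.60507999 0.17678138 0.04571818] F [ 0.3 -0.2  0.4] T [ 0.   -0.    0.01] w 35.708996726633686 yaw 169.50554814292303 [ 0.21  0.85 -0.94  1.69  0.78  1.03  0.38] 0.0030129190299724848
```

View pics/w17.png

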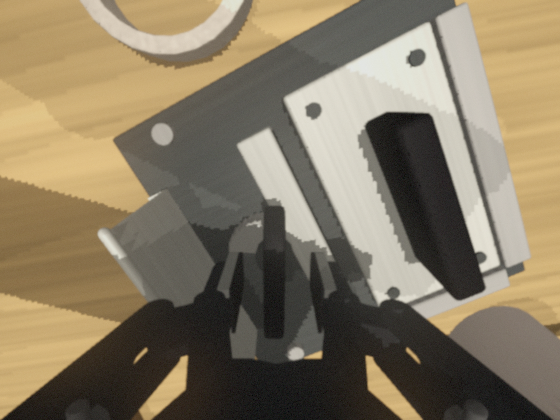

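{"fn": "servo_tool", "kwargs": {
  "increments": [
    {"translation": [0,0,0],"dr": [0,0,0],"jaw": 4},
    {"translation": [0,0,0],"dr": [0,0,0],"jaw": 4},
    {"translation": [0,0,0],"dr": [0,0,0],"jaw": 4},
    {"translation": [0,0,0],"dr": [0,0,0],"jaw": 4},
    {"translation": [0,0,0],"dr": [0,0,-0.1],"jaw": 4},
    {"translation": [0,0,0],"dr": [0,0,-0.15],"jaw": 4},
    {"translation": [0,0,0],"dr": [0,0,-0.15],"jaw": 4},
    {"translation": [0,0,0],"dr": [0,0,-0.15],"jaw": 4}
  ],
  "grip_force": 60
}}

```text
clock: 22.55
tcp_pos: [0.6046, 0.1755, 0.0453]
ee_rot: [[-0.74, 0.673, 0.0], [0.673, 0.74, -0.001], [-0.001, -0.001, -1.0]]
force: [-3.1, -3.5, 5.8]
gripper_width: 0.103
```

```bash
python3 st.py w18
```

```text
22.55 [0.60456205 0.17548386 0.04527077] F [-3.1 -3.5  5.8] T [-0.71  0.48  0.09] w 8.78325481406541 yaw 137.69751934972803 [ 0.15  0.79 -0.82  1.69  0.69  0.97 -0.1 ] 1.0327419446448642
```

View pics/w18.png

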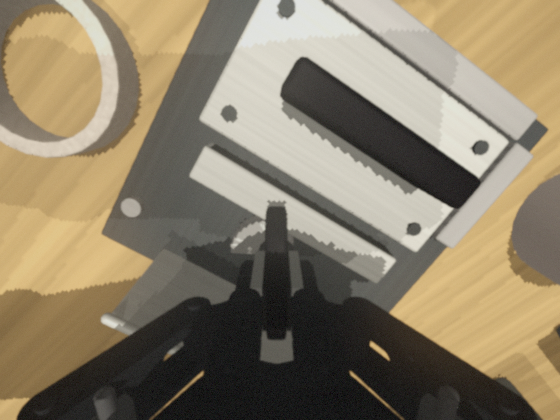

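{"fn": "servo_tool", "kwargs": {
  "increments": [
    {"translation": [0,0,0],"dr": [0,0,-0.15],"jaw": 4},
    {"translation": [0,0,0],"dr": [0,0,-0.15],"jaw": 4},
    {"translation": [0,0,0],"dr": [0,0,-0.15],"jaw": 4},
    {"translation": [0,0,0],"dr": [0,0,-0.15],"jaw": 4},
    {"translation": [0,0,0],"dr": [0,0,-0.15],"jaw": 4},
    {"translation": [0,0,0],"dr": [0,0,-0.15],"jaw": 4},
    {"translation": [0,0,0],"dr": [0,0,-0.1],"jaw": 4},
    {"translation": [0,0,0],"dr": [0,0,0],"jaw": 4}
  ]
}}

```text
clock: 23.6
tcp_pos: [0.6041, 0.1753, 0.0453]
ee_rot: [[0.163, 0.987, -0.0], [0.987, -0.163, -0.002], [-0.002, 0.0, -1.0]]
force: [-3.8, -4.1, 8.6]
gripper_width: 0.101
```

```bash
python3 st.py w19
```

```text
23.6 [0.60408139 0.17531211 0.045273  ] F [-3.8 -4.1  8.6] T [-0.9   0.75 -0.11] w 8.614102919498208 yaw 80.62617783123405 [ 0.01  0.72 -0.58  1.71  0.5   0.87 -0.95] 0.03482688042403742
```

View pics/w19.png

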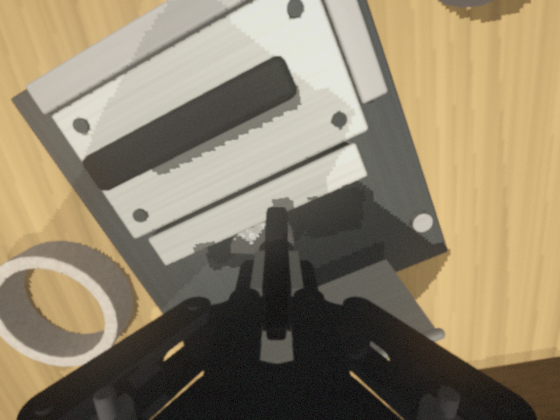

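{"fn": "servo_tool", "kwargs": {
  "increments": [
    {"translation": [0,0,0],"dr": [0,0,-0.1],"jaw": 4},
    {"translation": [0,0,0],"dr": [0,0,-0.1],"jaw": 4},
    {"translation": [0,0,0],"dr": [0,0,-0.05],"jaw": 4},
    {"translation": [0,0,0],"dr": [0,0,0],"jaw": 4}
  ]
}}

```text
clock: 24.15
tcp_pos: [0.6039, 0.1753, 0.0452]
ee_rot: [[0.401, 0.916, -0.001], [0.916, -0.401, -0.002], [-0.002, 0.0, -1.0]]
force: [-4.3, -4.7, 9.4]
gripper_width: 0.105
```

```bash
python3 st.py w20
```

```text
24.15 [0.60393247 0.17531195 0.04522022] F [-4.3 -4.7  9.4] T [-0.88  0.83 -0.09] w 8.96945487894083 yaw 66.35051939144441 [-0.03  0.7  -0.52  1.71  0.44  0.85 -1.16] 0.014491723085278189
```

{"fn": "servo_tool", "kwargs": {
  "increments": [
    {"translation": [0,0,0],"dr": [0,0,-0.05],"jaw": 4},
    {"translation": [0,0,0],"dr": [0,0,-0.05],"jaw": 4},
    {"translation": [0,0,0],"dr": [0,0,0],"jaw": 4}
  ]
}}

```text
clock: 24.58
tcp_pos: [0.6039, 0.1754, 0.0452]
ee_rot: [[0.49, 0.872, -0.001], [0.872, -0.49, -0.002], [-0.002, 0.0, -1.0]]
force: [-5.1, -4.7, 9.8]
gripper_width: 0.106
```

```bash
python3 st.py w21
```

```text
24.575 [0.60389275 0.17536371 0.04523645] F [-5.1 -4.7  9.8] T [-0.98  0.86  0.39] w 9.080186147657356 yaw 60.66936637724682 [-0.04  0.7  -0.5   1.71  0.42  0.85 -1.24] 0.01442201583840433
```

View pics/w21.png

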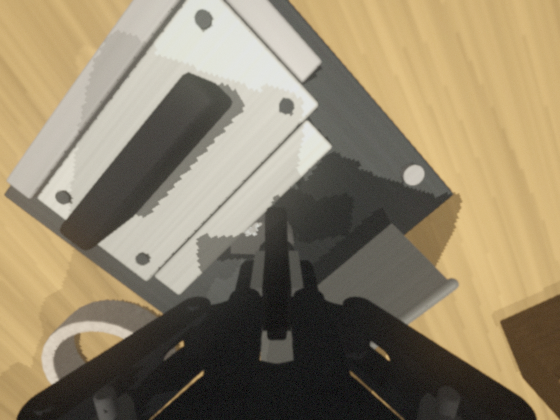

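{"fn": "servo_tool", "kwargs": {
  "increments": [
    {"translation": [0,0,0],"dr": [0,0,-0.04],"jaw": 4},
    {"translation": [0,0,0],"dr": [0,0,0],"jaw": 4}
  ]
}}

```text
clock: 24.88
tcp_pos: [0.6039, 0.1754, 0.0453]
ee_rot: [[0.524, 0.852, -0.001], [0.852, -0.524, -0.002], [-0.002, 0.001, -1.0]]
force: [-4.3, -5.2, 9.0]
gripper_width: 0.107
```

```bash
python3 st.py w22
```

```text
24.875 [0.6038612  0.17538816 0.04525351] F [-4.3 -5.2  9. ] T [-0.94  0.83  0.68] w 9.096515281368855 yaw 58.42259652185165 [-0.05  0.69 -0.49  1.71  0.42  0.84 -1.27] 0.012277815576073834
```

{"fn": "servo_tool", "kwargs": {
  "increments": [
    {"translation": [0,0,0],"dr": [0,0,0],"jaw": 32},
    {"translation": [0,0,0],"dr": [0,0,0],"jaw": 32},
    {"translation": [0,0,0],"dr": [0,0,0],"jaw": 32},
    {"translation": [0,0,30],"dr": [0,0,0],"jaw": 32},
    {"translation": [0,0,50],"dr": [0,0,0],"jaw": 32},
    {"translation": [0,10,50],"dr": [0,0,0],"jaw": 32},
    {"translation": [0,0,30],"dr": [0,0,0],"jaw": 32},
    {"translation": [0,0,0],"dr": [0,0,0],"jaw": 32}
  ]
}}

```text
clock: 25.92
tcp_pos: [0.6057, 0.1874, 0.2074]
ee_rot: [[0.524, 0.852, 0.005], [0.852, -0.524, 0.002], [0.004, 0.003, -1.0]]
force: [0.2, -0.6, 0.2]
gripper_width: 0.373
```

```bash
python3 st.py w23; python3 knob2.py kn4; cat > fin.py <<'E'
from h import *
c=grab('wrist'); im=c['color']; P=cloud(c); z=P[...,2]
th=np.radians(16.0); ex=np.array([np.cos(th),np.sin(th)]); ey=np.array([-ex[1],ex[0]]); o=np.array([.594,.2175])
d=(P[...,:2]-o); X=d@ex*1000; Y=d@ey*1000
def rect(name,m,zz):
    m=m.astype(np.uint8); n,l,st,_=cv2.connectedComponentsWithStats(m); m=l==1+np.argmax(st[1:,4])
    q=plane(c,np.argwhere(m)[:,::-1],zz)[:,:2]-o; q=np.c_[q@ex,q@ey]*1000
    print(name,m.sum(),cv2.minAreaRect(q.astype(np.float32)))
br=im.min(2)>95
rect('rib',(z>.064)&(z<.08)&(Y>15)&(Y<65)&(abs(X)<65),.072)
rect('platetop',br&(z>.0215)&(z<.0285)&(abs(X)<80)&(Y>0)&(Y<78),.026)
rect('fence',br&(z>.026)&(z<.035)&(Y>79)&(Y<105)&(abs(X)<90),.03)
rect('jaw',br&(z>.026)&(z<.035)&(abs(X)<75)&(Y>-30)&(Y<3),.03)
print('flatness z', [np.round(np.median(z[(abs(X-a)<6)&(abs(Y-b)<4)&(z<.04)]),4) for a,b in [(-55,18),(-55,62),(50,18),(50,62)]])
E
python3 fin.py
```

```text
25.925 [0.605732   0.18741521 0.20738263] F [ 0.2 -0.6  0.2] T [-0.02  0.06  0.  ] w 31.887036318649752 yaw 58.38600426282072 [-0.02  0.53 -0.56  1.55  0.3   1.14 -1.19] 0.05623307584668093
rect ((604.7003784179688, 178.5345458984375), (67.33485412597656, 9.848878860473633), 63.256744384765625) yaw 63.30818508421524 zmed 0.07098421403403973
210 131
rib 1698 ((-2.1579055786132812, 38.64252853393555), (89.22816467285156, 16.02590560913086), 0.01801978424191475)
platetop 8503 ((-1.4485015869140625, 38.95645523071289), (77.88858795166016, 151.60198974609375), 89.9980697631836)
fence 2405 ((-3.0679092407226562, 86.56014251708984), (16.51340103149414, 148.78866577148438), 89.95796966552734)
jaw 2381 ((-2.7481842041015625, -13.365619659423828), (32.69223403930664, 129.2678680419922), 89.48100280761719)
flatness z [np.float64(0.0255), np.float64(0.0257), np.float64(0.0254), np.float64(0.0254)]
```

View pics/w23.png

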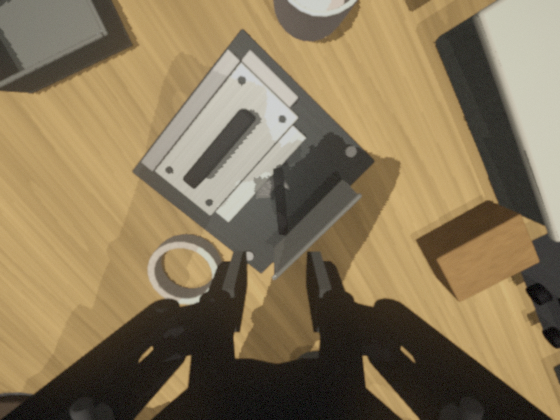

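```bash
python3 - <<'E'
import cv2,numpy as np
ims=[cv2.imread(f'pics/{n}.png')[195:350,235:320] for n in ['w18','w19','w20','w21','w22']]
cv2.imwrite('pics/cmp.png',cv2.resize(np.hstack(ims),(800,292),interpolation=cv2.INTER_CUBIC))
for n,i in zip(['w18','w19','w20','w21','w22'],ims):
    g=i.max(2).astype(int); out=[]
    for r in (20,25,30,35,45): 
        row=np.where(g[r,25:60]<52)[0]+25+235; out.append((row.min(),row.max()) if len(row) else None)
    print(n,out)
E
```

```text
w18 [None, None, None, None, None]
w19 [None, None, None, None, (np.int64(275), np.int64(286))]
w20 [None, None, (np.int64(282), np.int64(285)), (np.int64(277), np.int64(285)), (np.int64(267), np.int64(286))]
w21 [None, None, (np.int64(281), np.int64(281)), (np.int64(278), np.int64(285)), (np.int64(274), np.int64(286))]
w22 [None, None, (np.int64(280), np.int64(281)), (np.int64(273), np.int64(284)), (np.int64(267), np.int64(285))]
```

View pics/cmp.png

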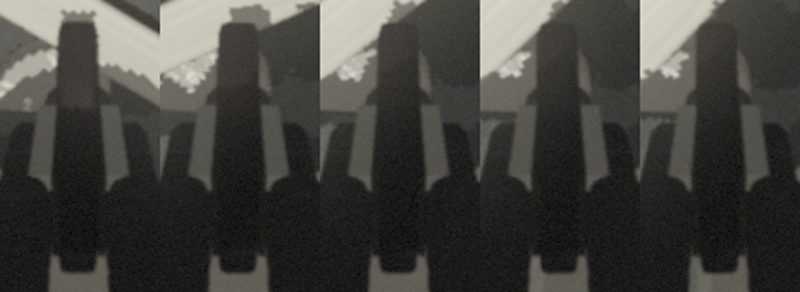

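The plate is seated: its top measures level at 0.0254–0.0257 m, and it is parallel to the fence within 0.1°. However, the knob reads 63.3° where the tool left it at 58.4°, so it may have sprung back. I'll grip it again and check the pinch torque.

```bash
python3 st.py w24; python3 knob2.py kn5
```

```text
26.075 [0.60399459 0.18589834 0.20345445] F [-0.4  0.2 -0.7] T [ 0.   -0.04  0.02] w 32.06037837178655 yaw 58.36098506260386 [-0.02  0.53 -0.56  1.55  0.3   1.14 -1.19] 0.012317882708731418
rect ((604.7060546875, 178.54214477539062), (67.44951629638672, 9.856805801391602), 63.30484390258789) yaw 63.253004240325964 zmed 0.07085591468357119
211 130
```

View pics/kn5.png

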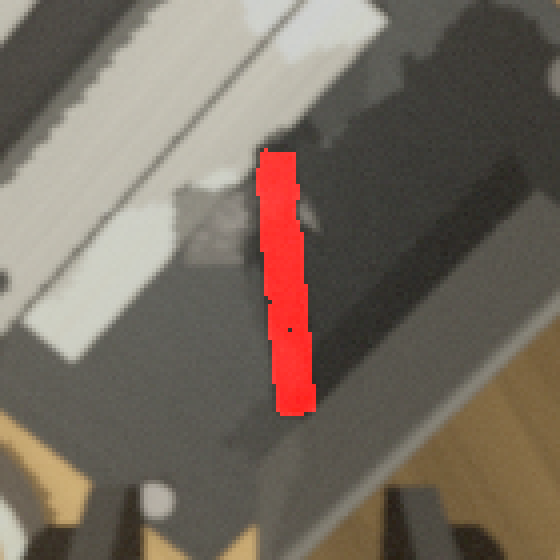

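{"fn": "servo_tool", "kwargs": {
  "increments": [
    {"translation": [0.5,-9.6,-50],"dr": [0,0,0.08],"jaw": 32},
    {"translation": [0,0,-50],"dr": [0,0,0],"jaw": 32},
    {"translation": [0,0,-30],"dr": [0,0,0],"jaw": 32},
    {"translation": [0,0,-17],"dr": [0,0,0],"jaw": 32},
    {"translation": [0,0,-10],"dr": [0,0,0],"jaw": 32},
    {"translation": [0,0,0],"dr": [0,0,0],"jaw": 32},
    {"translation": [0,0,0],"dr": [0,0,0],"jaw": 32},
    {"translation": [0,0,0],"dr": [0,0,0],"jaw": 32}
  ]
}}

```text
clock: 27.18
tcp_pos: [0.6056, 0.177, 0.0486]
ee_rot: [[0.455, 0.891, 0.002], [0.891, -0.455, 0.0], [0.001, 0.001, -1.0]]
force: [0.8, 0.4, 0.4]
gripper_width: 0.375
```

```bash
python3 st.py w25
```

```text
27.175 [0.60558385 0.17699708 0.04855679] F [0.8 0.4 0.4] T [ 0.05 -0.02 -0.03] w 31.98772217863644 yaw 62.94478254420102 [-0.04  0.69 -0.51  1.71  0.43  0.85 -1.2 ] 0.00475203592856574
```

{"fn": "servo_tool", "kwargs": {
  "increments": [
    {"translation": [0,0,0],"dr": [0,0,0],"jaw": 4},
    {"translation": [0,0,0],"dr": [0,0,0],"jaw": 4},
    {"translation": [0,0,0],"dr": [0,0,0],"jaw": 4},
    {"translation": [0,0,0],"dr": [0,0,0],"jaw": 4}
  ],
  "grip_force": 60
}}

```text
clock: 27.72
tcp_pos: [0.6047, 0.177, 0.0481]
ee_rot: [[0.454, 0.891, 0.0], [0.891, -0.454, -0.0], [-0.0, 0.0, -1.0]]
force: [-2.9, 0.1, 5.3]
gripper_width: 0.107
```

```bash
python3 st.py w26
```

```text
27.725 [0.60474126 0.17697125 0.0480533 ] F [-2.9  0.1  5.3] T [-0.1   0.5   0.17] w 9.116765482225349 yaw 62.97691624379862 [-0.04  0.69 -0.51  1.71  0.43  0.85 -1.2 ] 0.0012764247992850582
```

View pics/w26.png

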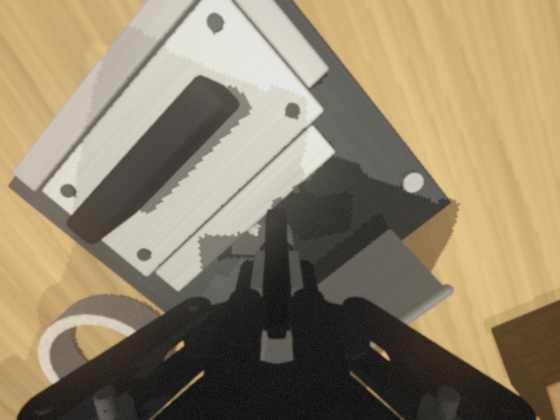

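{"fn": "servo_tool", "kwargs": {
  "increments": [
    {"translation": [0,0,0],"dr": [0,0,-0.012],"jaw": 4},
    {"translation": [0,0,0],"dr": [0,0,0],"jaw": 4}
  ]
}}

```text
clock: 28.02
tcp_pos: [0.6048, 0.1769, 0.048]
ee_rot: [[0.465, 0.885, 0.0], [0.885, -0.465, -0.0], [-0.0, 0.0, -1.0]]
force: [-2.2, -0.6, 5.4]
gripper_width: 0.101
```

```bash
python3 st.py w27
```

```text
28.025 [0.60475518 0.17694914 0.04803368] F [-2.2 -0.6  5.4] T [-0.11  0.52  0.22] w 8.660624102808475 yaw 62.2898756878639 [-0.04  0.69 -0.51  1.71  0.42  0.85 -1.21] 0.003337796907134098
```

{"fn": "servo_tool", "kwargs": {
  "increments": [
    {"translation": [0,0,0],"dr": [0,0,-0.015],"jaw": 4},
    {"translation": [0,0,0],"dr": [0,0,0],"jaw": 4}
  ]
}}

```text
clock: 28.32
tcp_pos: [0.6047, 0.177, 0.048]
ee_rot: [[0.478, 0.878, 0.0], [0.878, -0.478, -0.0], [-0.0, 0.0, -1.0]]
force: [-3.1, -1.0, 5.1]
gripper_width: 0.105
```

```bash
python3 st.py w28
```

```text
28.325 [0.604738   0.1770066  0.04802274] F [-3.1 -1.   5.1] T [-0.13  0.56  0.3 ] w 9.001302218544637 yaw 61.4417253145838 [-0.04  0.69 -0.5   1.71  0.42  0.85 -1.23] 0.003630071464533035
```

{"fn": "servo_tool", "kwargs": {
  "increments": [
    {"translation": [0,0,0],"dr": [0,0,-0.025],"jaw": 4},
    {"translation": [0,0,0],"dr": [0,0,0],"jaw": 4}
  ]
}}

```text
clock: 28.62
tcp_pos: [0.6048, 0.1769, 0.048]
ee_rot: [[0.5, 0.866, 0.0], [0.866, -0.5, -0.0], [-0.0, 0.0, -1.0]]
force: [-2.8, -1.1, 6.0]
gripper_width: 0.101
```

```bash
python3 st.py w29
```

```text
28.625 [0.60477474 0.17693938 0.04803977] F [-2.8 -1.1  6. ] T [-0.14  0.46  0.46] w 8.593746504786054 yaw 60.017355465338376 [-0.04  0.69 -0.49  1.71  0.42  0.85 -1.25] 0.0077905907622973815
```

{"fn": "servo_tool", "kwargs": {
  "increments": [
    {"translation": [0,0,0],"dr": [0,0,-0.03],"jaw": 4},
    {"translation": [0,0,0],"dr": [0,0,0],"jaw": 4}
  ]
}}

```text
clock: 28.92
tcp_pos: [0.6048, 0.177, 0.048]
ee_rot: [[0.525, 0.851, 0.0], [0.851, -0.525, -0.0], [-0.0, 0.0, -1.0]]
force: [-2.4, -0.5, 5.4]
gripper_width: 0.103
```

```bash
python3 st.py w30
```

```text
28.925 [0.60480634 0.17696149 0.0480199 ] F [-2.4 -0.5  5.4] T [-0.22  0.46  0.7 ] w 8.787857517197446 yaw 58.31807000386728 [-0.05  0.69 -0.49  1.71  0.41  0.85 -1.27] 0.009938166651694622
```

```bash
python3 - <<'E'
import cv2,numpy as np
ims=[cv2.imread(f'pics/{n}.png')[200:350,240:315] for n in ['w26','w28','w29','w30']]
cv2.imwrite('pics/cmp2.png',cv2.resize(np.hstack(ims),(800,400),interpolation=cv2.INTER_CUBIC))
E
```

View pics/cmp2.png

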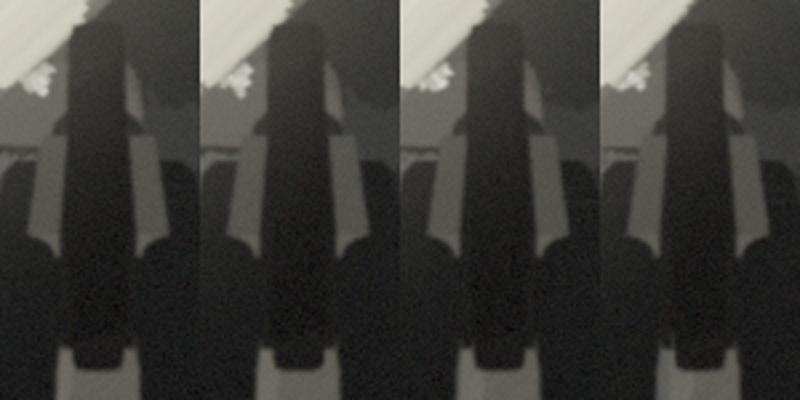

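{"fn": "servo_tool", "kwargs": {
  "increments": [
    {"translation": [0,0,0],"dr": [0,0,0.02],"jaw": 4},
    {"translation": [0,0,0],"dr": [0,0,0.015],"jaw": 4},
    {"translation": [0,0,0],"dr": [0,0,0],"jaw": 4}
  ]
}}

```text
clock: 29.35
tcp_pos: [0.6048, 0.177, 0.048]
ee_rot: [[0.495, 0.869, 0.0], [0.869, -0.495, -0.0], [-0.0, 0.0, -1.0]]
force: [-2.6, -0.8, 5.7]
gripper_width: 0.106
```

```bash
python3 st.py w31
```

```text
29.35 [0.60475295 0.17697504 0.04803078] F [-2.6 -0.8  5.7] T [-0.15  0.57  0.49] w 9.07844461959681 yaw 60.32791821448432 [-0.04  0.69 -0.5   1.71  0.42  0.85 -1.24] 0.006143239062863069
```

{"fn": "servo_tool", "kwargs": {
  "increments": [
    {"translation": [0,0,0],"dr": [0,0,0.02],"jaw": 4},
    {"translation": [0,0,0],"dr": [0,0,0],"jaw": 4}
  ]
}}

```text
clock: 29.65
tcp_pos: [0.6048, 0.177, 0.0481]
ee_rot: [[0.478, 0.879, 0.0], [0.879, -0.478, -0.0], [0.0, 0.0, -1.0]]
force: [-2.7, -0.2, 5.6]
gripper_width: 0.1
```

```bash
python3 st.py w32
```

```text
29.65 [0.60475542 0.17701009 0.04806431] F [-2.7 -0.2  5.6] T [-0.17  0.45  0.3 ] w 8.578789860829922 yaw 61.4673179905866 [-0.04  0.69 -0.5   1.71  0.42  0.85 -1.22] 0.007522189001809831
```

{"fn": "servo_tool", "kwargs": {
  "increments": [
    {"translation": [0,0,0],"dr": [0,0,0.02],"jaw": 4},
    {"translation": [0,0,0],"dr": [0,0,0],"jaw": 4}
  ]
}}

```text
clock: 29.95
tcp_pos: [0.6048, 0.177, 0.048]
ee_rot: [[0.46, 0.888, 0.0], [0.888, -0.46, -0.0], [0.0, 0.0, -1.0]]
force: [-2.0, -0.6, 5.6]
gripper_width: 0.105
```

```bash
python3 st.py w33; python3 - <<'E'
import cv2,numpy as np
ims=[cv2.imread(f'pics/{n}.png')[200:350,240:315] for n in ['w30','w31','w32','w33']]
cv2.imwrite('pics/cmp3.png',cv2.resize(np.hstack(ims),(800,400),interpolation=cv2.INTER_CUBIC))
E
```

```text
29.95 [0.60475324 0.17695591 0.04802447] F [-2.  -0.6  5.6] T [-0.12  0.53  0.18] w 8.95524445964382 yaw 62.594242963256995 [-0.04  0.69 -0.51  1.71  0.43  0.85 -1.21] 0.004311657090843039
```

View pics/cmp3.png

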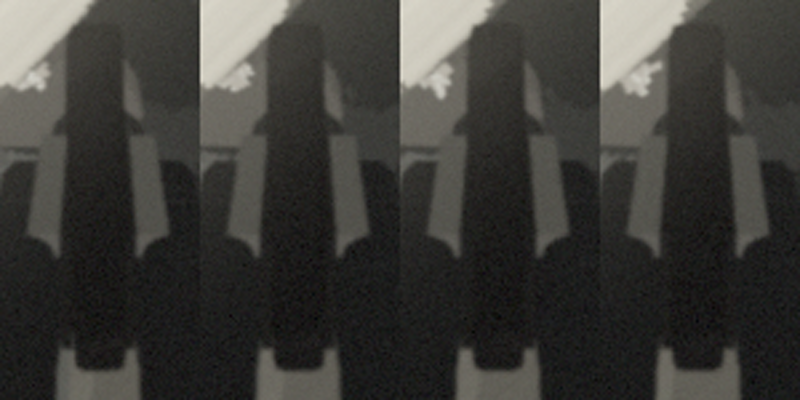

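{"fn": "servo_tool", "kwargs": {
  "increments": [
    {"translation": [0,0,0],"dr": [0,0,-0.025],"jaw": 4},
    {"translation": [0,0,0],"dr": [0,0,0],"jaw": 4},
    {"translation": [0,0,0],"dr": [0,0,0],"jaw": 32},
    {"translation": [0,0,0],"dr": [0,0,0],"jaw": 32},
    {"translation": [0,0,0],"dr": [0,0,0],"jaw": 32},
    {"translation": [0,0,50],"dr": [0,0,0],"jaw": 32},
    {"translation": [0,0,60],"dr": [0,0,0],"jaw": 32},
    {"translation": [0,0,50],"dr": [0,0,0],"jaw": 32}
  ]
}}

```text
clock: 31.0
tcp_pos: [0.6051, 0.1769, 0.2098]
ee_rot: [[0.483, 0.876, 0.001], [0.876, -0.483, 0.001], [0.001, 0.001, -1.0]]
force: [1.0, -0.5, 0.2]
gripper_width: 0.375
```

{"fn": "servo_tool", "kwargs": {
  "increments": [
    {"translation": [0,10,0],"dr": [0,0,-0.05],"jaw": 32},
    {"translation": [0,0,0],"dr": [0,0,0],"jaw": 32},
    {"translation": [0,0,0],"dr": [0,0,0],"jaw": 32}
  ]
}}

```text
clock: 31.38
tcp_pos: [0.6045, 0.1861, 0.2066]
ee_rot: [[0.525, 0.851, -0.001], [0.851, -0.525, -0.001], [-0.002, -0.001, -1.0]]
force: [0.4, 0.6, -0.3]
gripper_width: 0.376
```

```bash
python3 st.py w34; python3 knob2.py kn6; python3 fin.py
```

```text
31.375 [0.60452493 0.18610384 0.20655081] F [ 0.4  0.6 -0.3] T [-0.01  0.03  0.04] w 32.0811365571688 yaw 58.31016637805725 [-0.02  0.53 -0.56  1.55  0.3   1.15 -1.19] 0.004857409900534086
rect ((604.5449829101562, 178.29489135742188), (66.85037231445312, 9.8406343460083), 63.39350128173828) yaw 63.273774852728565 zmed 0.07087765382780997
211 129
rib 1671 ((-2.2520179748535156, 38.659934997558594), (88.98443603515625, 15.999967575073242), 0.05448244512081146)
platetop 8353 ((-0.8317184448242188, 38.97706604003906), (77.9220962524414, 152.84127807617188), 89.98782348632812)
fence 2377 ((-2.9668502807617188, 86.57999420166016), (16.51616096496582, 148.9144287109375), 89.99500274658203)
jaw 2387 ((-2.725433349609375, -13.184070587158203), (129.3802947998047, 32.735050201416016), 0.09593945741653442)
flatness z [np.float64(0.0256), np.float64(0.0255), np.float64(0.0254), np.float64(0.0253)]
```

View pics/w34.png

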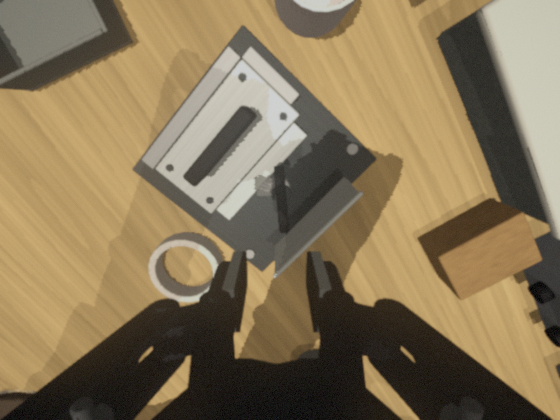

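The knob settles at 63.27° again. The step torques (0.17 → 0.70 N m) show the jaw in contact throughout. As a direct check of the pinch, I'll grip the rib lightly and tug it away from the stop.

{"fn": "servo_tool", "kwargs": {
  "increments": [
    {"translation": [-6,18,0],"dr": [0,0,-0.15],"jaw": 42},
    {"translation": [-6,17,0],"dr": [0,0,-0.15],"jaw": 42},
    {"translation": [-6,17,0],"dr": [0,0,-0.15],"jaw": 42},
    {"translation": [-5,17,-40],"dr": [0,0,-0.15],"jaw": 42},
    {"translation": [0,0,-50],"dr": [0,0,-0.138],"jaw": 42},
    {"translation": [0,0,-40],"dr": [0,0,0],"jaw": 42},
    {"translation": [0,0,-20],"dr": [0,0,0],"jaw": 42},
    {"translation": [0,0,-8],"dr": [0,0,0],"jaw": 42}
  ]
}}

```text
clock: 32.52
tcp_pos: [0.5818, 0.2555, 0.0487]
ee_rot: [[0.961, 0.275, -0.001], [0.275, -0.961, -0.0], [-0.001, 0.0, -1.0]]
force: [0.5, -0.4, -0.1]
gripper_width: 0.488
```

{"fn": "servo_tool", "kwargs": {
  "increments": [
    {"translation": [0,0,0],"dr": [0,0,0],"jaw": 42},
    {"translation": [0,0,0],"dr": [0,0,0],"jaw": 42}
  ]
}}

```text
clock: 32.78
tcp_pos: [0.5829, 0.2562, 0.051]
ee_rot: [[0.961, 0.275, 0.002], [0.275, -0.961, 0.001], [0.002, -0.0, -1.0]]
force: [0.5, 0.5, -0.5]
gripper_width: 0.494
```

```bash
python3 st.py w35
```

```text
32.775 [0.58285598 0.25624712 0.05097668] F [ 0.5  0.5 -0.5] T [ 0.02 -0.   -0.03] w 42.16635864666997 yaw 15.963610775140818 [-0.27  0.67 -0.35  1.7   0.29  0.82 -2.04] 0.0036844760951627543
```

View pics/w35.png

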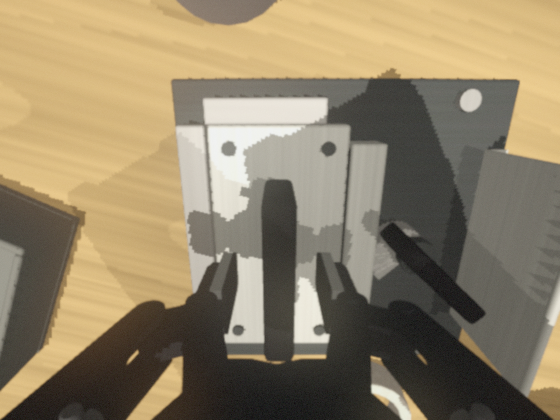

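{"fn": "servo_tool", "kwargs": {
  "increments": [
    {"translation": [0,-1.2,0],"dr": [0,0,0],"jaw": 30},
    {"translation": [0,0,0],"dr": [0,0,0],"jaw": 10},
    {"translation": [0,0,0],"dr": [0,0,0],"jaw": 10},
    {"translation": [0,0,0],"dr": [0,0,0],"jaw": 10},
    {"translation": [0,0,0],"dr": [0,0,0],"jaw": 10}
  ],
  "grip_force": 30
}}

```text
clock: 33.45
tcp_pos: [0.5821, 0.2548, 0.0501]
ee_rot: [[0.961, 0.275, 0.001], [0.275, -0.961, 0.0], [0.001, -0.0, -1.0]]
force: [-1.8, -0.7, 5.9]
gripper_width: 0.182
```

{"fn": "servo_tool", "kwargs": {
  "increments": [
    {"translation": [-1.5,-0.4,0],"dr": [0,0,0],"jaw": 10},
    {"translation": [0,0,0],"dr": [0,0,0],"jaw": 10},
    {"translation": [0,0,0],"dr": [0,0,0],"jaw": 10}
  ]
}}

```text
clock: 33.83
tcp_pos: [0.5821, 0.2548, 0.0501]
ee_rot: [[0.961, 0.275, 0.003], [0.275, -0.961, 0.002], [0.003, -0.001, -1.0]]
force: [4.5, 1.9, 0.8]
gripper_width: 0.177
```

{"fn": "servo_tool", "kwargs": {
  "increments": [
    {"translation": [-1.5,-0.4,0.5],"dr": [0,0,0],"jaw": 10},
    {"translation": [0,0,0],"dr": [0,0,0],"jaw": 10},
    {"translation": [0,0,0],"dr": [0,0,0],"jaw": 10}
  ]
}}

```text
clock: 34.2
tcp_pos: [0.5817, 0.2547, 0.0504]
ee_rot: [[0.962, 0.275, 0.005], [0.275, -0.962, 0.003], [0.005, -0.001, -1.0]]
force: [8.8, 2.9, -4.8]
gripper_width: 0.178
```

With its weight carried by the tool, the plate holds against a 9 N tug and moves at most 0.4 mm, so the pinch is firm. I'll relax, release and retreat.

{"fn": "servo_tool", "kwargs": {
  "increments": [
    {"translation": [2.0,0.6,-0.3],"dr": [0,0,0],"jaw": 10},
    {"translation": [0,0,0],"dr": [0,0,0],"jaw": 10},
    {"translation": [0,0,0],"dr": [0,0,0],"jaw": 42},
    {"translation": [0,0,0],"dr": [0,0,0],"jaw": 42},
    {"translation": [0,0,0],"dr": [0,0,0],"jaw": 42},
    {"translation": [0,0,40],"dr": [0,0,0],"jaw": 42},
    {"translation": [0,0,50],"dr": [0,0,0.1],"jaw": 42},
    {"translation": [0,-10,50],"dr": [0,0,0.17],"jaw": 42}
  ]
}}

```text
clock: 35.2
tcp_pos: [0.5803, 0.2451, 0.1911]
ee_rot: [[0.85, 0.527, -0.001], [0.527, -0.85, 0.0], [-0.0, -0.0, -1.0]]
force: [1.4, 0.3, 0.7]
gripper_width: 0.493
```

{"fn": "servo_tool", "kwargs": {
  "increments": [
    {"translation": [5,-15,5],"dr": [0,0,0.17],"jaw": 42},
    {"translation": [5,-15,5],"dr": [0,0,0.17],"jaw": 42},
    {"translation": [5,-15,5],"dr": [0,0,0.1],"jaw": 42},
    {"translation": [0,0,0],"dr": [0,0,0],"jaw": 42},
    {"translation": [0,0,0],"dr": [0,0,0],"jaw": 42}
  ]
}}

```text
clock: 35.83
tcp_pos: [0.5954, 0.2, 0.2044]
ee_rot: [[0.551, 0.834, -0.001], [0.834, -0.551, 0.0], [-0.0, -0.001, -1.0]]
force: [-0.7, 0.1, -0.1]
gripper_width: 0.493
```

```bash
python3 st.py w36; python3 knob2.py kn7; python3 fin.py; python3 - <<'E'
from h import *
c=grab('top'); save('t36',c['color'])
E
```

```text
35.825 [0.59543622 0.20003816 0.20444656] F [-0.7  0.1 -0.1] T [0.05 0.02 0.  ] w 42.08973443315442 yaw 56.54561626724954 [-0.03  0.53 -0.57  1.56  0.3   1.14 -1.25] 0.01131071494316745
rect ((604.6148071289062, 178.87127685546875), (67.2135009765625, 10.019972801208496), 63.518775939941406) yaw 63.44765336348821 zmed 0.07088299452026363
226 136
rib 1626 ((-2.6094894409179688, 38.8264274597168), (89.171630859375, 15.842061042785645), 0.03402954712510109)
platetop 8365 ((-0.438873291015625, 38.94906234741211), (153.93675231933594, 78.05992889404297), 0.0033024654258042574)
fence 2332 ((-3.052490234375, 86.66142272949219), (148.96157836914062, 16.253620147705078), 0.02445756271481514)
jaw 2324 ((-2.7791748046875, -13.054073333740234), (32.710609436035156, 129.30433654785156), 89.97621154785156)
flatness z [np.float64(0.0257), np.float64(0.0256), np.float64(0.026), np.float64(0.0257)]
```

View pics/w36.png

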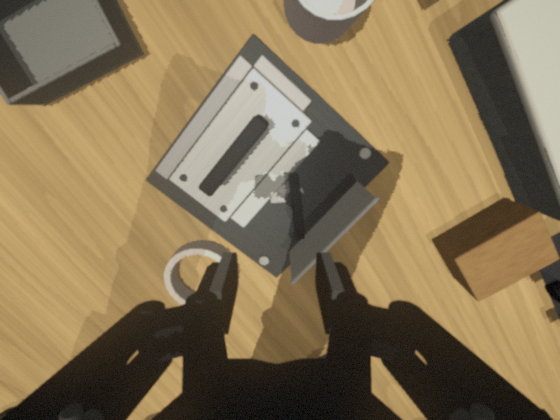

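View pics/t36.png

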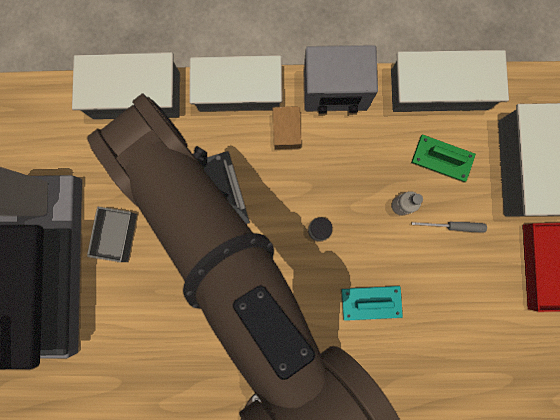

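```bash
python3 -c "
from workcell import ctrl
print(ctrl.close_job())"
```

```text
the job is handed in; nothing more can be done
None
```

The press plate is clamped in the dock and the job is handed in at about 36 s of the 72 s allowed. No verdict was reported.

**What I did:**
- I turned the winged knob from about 0.36 to 2.67 rad to open the jaw.
- I carried the aluminium plate with the black rib into the bed and pushed it against the end stop and fence until I felt contact.
- I turned the knob back until the jaw pinched, then let go.

**Last checks:**
- **Position:** the plate lies flat. Its rib centre is 47.8 mm from the fence's centre line (48 nominal), within 0.1° of the fence, and its end is at the stop.
- **Pinch:** the plate held a tug of about 9 N away from the stop, with its weight carried by the tool, and the tool moved only about 0.4 mm. I did not measure the jaw force directly.
- **Surroundings:** the spray, jar, driver, carton, parts bin and both look-alike plates stand where they were in the last top view. The arm hid the mug and tape there, but the wrist views show them upright. I saw no contact with the guard, and the arm is clear of everything.

**What disagreed:**
- **Knob spring-back:** the tool turned the knob to about 0.74 rad, but it settled at about 0.83 rad (nominal 0.84) after I let go. I tightened it a second time and it settled at the same angle. I took that as normal spring-back, and the tug test agreed.
- **Camera offset:** the wrist camera placed the dock up to about 6 mm off along x compared with the top camera. I therefore positioned the plate against the stop by contact force.

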